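Set out the amber jars by size

ROBOT

A 6-joint arm with a two-finger parallel gripper is mounted at the origin on a cart in front of the work surface, level with it; the furniture and walls round the work are solid. World frame = base frame: x ahead of the robot, y to its left, z up, the work surface at z = 0. Lengths are in mm, angles in rad, forces in N, time in s.
With the tool pointing down it reaches from about 350 to 775 mm from the base axis. Payload 7.3 kg.
Tool frame: the origin (TCP) lies on the centre line of the jaws, within the pads' length; the fingertips stand 22 mm ahead of it and the grasp point (between the pads) lies 3 mm ahead of it (bot.finger_overhang is the distance from the TCP to the fingertips, in mm); y points along the fingers, z is the direction in which the jaws open and shut, and the axes are right-handed (so a half turn about y gives the same grasp; the last joint's range is limited). The gripper opens to 92 mm and grips with 3 to 60 N. Pads are 19 mm wide; open, the fingers measure 130 mm over their backs; the gripper's body (75 mm by 190 mm) begins 47 mm behind the grasp point.
Start: joints at [1.013, 0.342, 1.524, -0, 1.275, -0.146], TCP at [210.123, 481.135, 248.741] pointing down, gripper open.
Joint ranges: [-2.53, 2.53], [-0.77, 2.02], [0.04, 2.7], [-1, 4.14], [0.28, 2.66], [-3.11, 3.11]. Speed limits (rad/s): [2.57, 2.57, 3.14, 3.14, 3.14, 3.14].

INTERFACE

Orientations are given as [roll, pitch, yaw] about the fixed x, y, z axes, in that order (R = Rz(yaw) Ry(pitch) Rx(roll)).
In Python, from plant import bot, viewer, find_in, spot_point gives the robot as it stands.
- The arm moves only by the tool send_rows, never from a script. Its argument "moves" is a list of rows, each a list of 3 entries, a list of its own where there are three numbers: the shift along the tool's x, y, z in mm, then the turn, a rotation vector about the tool's x, y, z in degrees, then the finger opening in mm, from 0 to 91.8. A call has 1 to 20 rows; each row shifts and turns the pose as measured when the row begins, along the tool's axes as they then stand; what a row does not reach is not made up. A row lasts 1/8 s, in which the tool goes at most 62.5 mm and 10.7 degrees, less where a joint would pass 70% of its speed; a pose out of reach is approached as far as the arm can. A call with a gripper value outside its range is refused whole. The fingers move at their own pace and stop on an object; the grip force is fixed at half the most. Time passes only in rows, so rows that do not move let the fingers close. It gives the time, the measured TCP pose, the force and the opening at its end, in the units of the state.
- bot.get_obs(): the state, without advancing time (a new reading comes with each control period).
- viewer.capture(name): name is "side" or "top" or "wrist"; returns the picture (384x512x3 uint8, blue, green, red); there is no depth.
- viewer.camera_model(name): a dict with "fx", "fy", "cx", "cy" (pixels), "distortion" ([k1, k2, p1, p2, k3] as OpenCV has them; the pictures are not rectified), "rvec" (rotation vector, rad) and "tvec" (3), from world to camera coordinates, as OpenCV has them. Camera axes: x right, y down, z forward; pixel columns grow to the right and rows downward; lengths in mm; the calibration is good to about 2 mm. A picture is of the moment at which its call begins: read the wrist's pose just before it. camera_model takes no time and is no camera call; for the wrist camera it gives the pose at the moment of the call.
- bot.close_job(): hands the job in, once; it reports no verdict.
Trained networks look in the newest picture that a camera, given by its name, has taken for a name from the list of things; names that differ only in an ending like _2 or _b are one class to them, and where a whole thing is asked for, a point or a joint stands for the part that bears it (a point fixed in the world has none). Each returns a list of dicts, best first, with "conf" (0 to 1); they miss things now and then, are a little off and sometimes report something else, mostly with a low value. They report only what shows in the picture. A call takes as long as a camera call. They do not tell look-alikes from the thing itself.
- find_in(camera, thing): "extent" ([centre column, centre row, width, height] in pixels, round what is visible of it).
- spot_point(camera, thing): "point" ([column, row] in pixels: a listed point, or the origin of a listed thing).
The state is a dict: "time": time; "joint_positions": joint angles; "dq": joint speeds; "tau": joint torques, N m; "tool_pos": TCP position; "tcp_rot": TCP orientation; "contact_force": force on the tool from outside, world axes, zero at the start; "moment": the same for the moment, N m; "grip_width": finger opening in mm.
Only numpy, scipy, OpenCV 4.12 (cv2) and the standard library are available. Lean on these libraries where they do the work, as an engineer would, in place of code of your own. Each camera call takes 0.05 s, during which the arm holds its last target.

TASK

Line up the four amber jars by size on the row of black pads, one upright jar centred on each pad, with the smallest at the end that has the green block and rising step by step to the largest at the other end. Do not knock any jar over, and leave the black code reader where it lies.

Things in the scene. Friction and masses are not known exactly. Their poses are not given: they have to be found in the camera images.
- jar_xs: the smallest of four amber glass jars with a white paper band and a flat black screw cap: an upright straight cylinder 34 mm in diameter and 55 mm tall over the cap; stands loose on the worktop; origin at the centre of its underside, z up
- jar_s: the second smallest of four amber glass jars with a white paper band and a flat black screw cap: an upright straight cylinder 40 mm in diameter and 70 mm tall over the cap; stands loose on the worktop; origin at the centre of its underside, z up
- jar_m: the second largest of four amber glass jars with a white paper band and a flat black screw cap: an upright straight cylinder 46 mm in diameter and 85 mm tall over the cap; stands loose on the worktop; origin at the centre of its underside, z up
- jar_l: the largest of four amber glass jars with a white paper band and a flat black screw cap: an upright straight cylinder 54 mm in diameter and 100 mm tall over the cap; stands loose on the worktop; origin at the centre of its underside, z up
- pad_1: number 1 of a row of four fixed black rubber pads (counted from the robot's left, +y), round, 68 mm across with a thin grey ring, 85 mm apart; origin on its axis 8 mm above the worktop; its top, where a jar stands, is 10 mm above the worktop; y along the row to the left, x across it. The plate below (95 x 440 mm) has a lip along its far edge, 45 mm behind the pad centres, 18 mm high
- pad_2: number 2 of a row of four fixed black rubber pads (counted from the robot's left, +y), round, 68 mm across with a thin grey ring, 85 mm apart; origin on its axis 8 mm above the worktop; its top, where a jar stands, is 10 mm above the worktop; y along the row to the left, x across it. The plate below (95 x 440 mm) has a lip along its far edge, 45 mm behind the pad centres, 18 mm high
- pad_3: number 3 of a row of four fixed black rubber pads (counted from the robot's left, +y), round, 68 mm across with a thin grey ring, 85 mm apart; origin on its axis 8 mm above the worktop; its top, where a jar stands, is 10 mm above the worktop; y along the row to the left, x across it. The plate below (95 x 440 mm) has a lip along its far edge, 45 mm behind the pad centres, 18 mm high
- pad_4: number 4 of a row of four fixed black rubber pads (counted from the robot's left, +y), round, 68 mm across with a thin grey ring, 85 mm apart; origin on its axis 8 mm above the worktop; its top, where a jar stands, is 10 mm above the worktop; y along the row to the left, x across it. The plate below (95 x 440 mm) has a lip along its far edge, 45 mm behind the pad centres, 18 mm high
- green_end: green end block, 70 x 26 mm, 22 mm high, fixed on one end of the plate (left or right), 64.5 mm beyond the centre of the pad next to it; marks the end where the smallest jar belongs. A like block in plain grey sits at the other end. Origin at the centre of its underside, 8 mm above the worktop
- code_reader: small black code reader, 37 x 62 mm, 30 mm high, lying loose among the jars; not part of the job; origin at the centre of its underside
Mind the look-alikes: they are no part of the job. What is shaped like the jar_s but blue is not meant.

How it is judged:
By the outcome, as a careful person would: the job done as asked, in the order asked, and still so for the second after the job is handed in, with the robot touching nothing.
It also fails if it takes over 86 s, if anything falls off the work surface, if the arm or the gripper's body presses on something with over 40 N, if the wrist force passes 120 N, or if a joint passes its speed limit or range.

## Working session

There is one attempt and no reset: what is moved stays moved. The work goes in short steps, Python scripts to look and compute and a tool call to move; the robot and the scene stay as the last step left them, time stands still between calls to the robot, and variables do not carry over. Pictures are saved under pics/ and viewed, and the job is handed in when it is done.

Besides the shell and the picture viewer there is one more tool, called after "Emit:" as a command line: name --argument value ..., lists and objects as JSON in quotes. send_rows: Moves the arm, as the interface text tells. Its arguments: {"type":"object","properties":{"moves":{"type":"array","items":{"type":"array"}}},"required":["moves"]}

```bash
ls; mkdir -p pics; python3 - <<'E'
from plant import bot, viewer
import cv2
o=bot.get_obs(); print(o)
for n in ("side","top","wrist"):
    im=viewer.capture(n); cv2.imwrite(f"pics/{n}0.png",im)
    print(n,viewer.camera_model(n))
E
```

```text
pics
{'time': 0.0, 'joint_positions': array([ 1.01299611e+00,  3.42703732e-01,  1.52502879e+00,  6.44157615e-06,
        1.27537993e+00, -1.45991037e-01]), 'dq': array([ 0.00104613,  0.00028656, -0.00165604, -0.00238217, -0.00080648,
        0.00210265]), 'tau': array([-2.72114776e-03, -4.31243491e+01, -2.44216651e+01,  7.14393798e-02,
        5.62579965e-02, -1.27126186e-04]), 'tool_pos': array([209.91420928, 480.79992973, 248.05068098]), 'tcp_rot': array([-1.57229905e+00,  2.27182602e-04, -4.11811229e-01]), 'contact_force': array([0.08044996, 0.17881516, 0.39750546]), 'moment': array([-0.04631591,  0.01825456,  0.02776549]), 'grip_width': 91.93891434765247}
side {'fx': 397.92945358821913, 'fy': 397.92945358821913, 'cx': 257.8965983414428, 'cy': 199.75533929293005, 'distortion': array([-0.00044807,  0.        ,  0.        ,  0.        ,  0.        ]), 'rvec': array([ 1.98854757, -0.4655042 ,  0.325172  ]), 'tvec': array([-398.75425616,  183.90947537,  597.68708511])}
top {'fx': 433.7360577533157, 'fy': 433.7360577533157, 'cx': 260.6070053054802, 'cy': 187.31138947508552, 'distortion': array([-0.15267509,  0.        ,  0.        ,  0.        ,  0.        ]), 'rvec': array([ 2.03792693, -2.19166926,  0.22509801]), 'tvec': array([ 149.91946811,  481.3140039 , 1149.58565719])}
wrist {'fx': 279.7485511676022, 'fy': 279.7485511676022, 'cx': 253.5837211133515, 'cy': 191.00537794110028, 'distortion': array([-0.02241207,  0.        ,  0.        ,  0.        ,  0.        ]), 'rvec': array([-2.39921601, -1.56908669, -0.24933128]), 'tvec': array([-523.78763871,  -38.45850642,  391.72236205])}
```

View pics/top0.png

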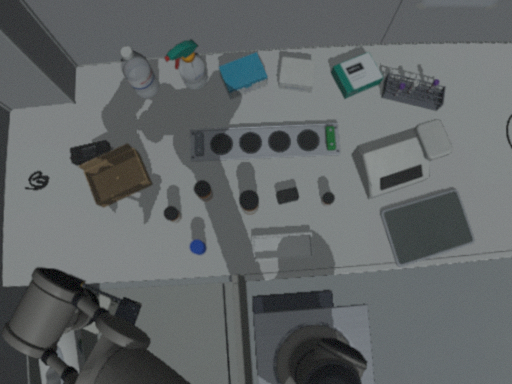

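View pics/side0.png

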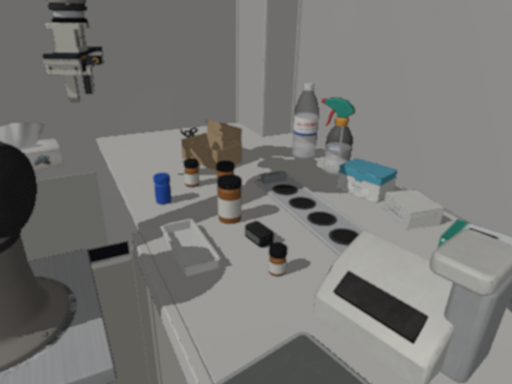

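View pics/wrist0.png

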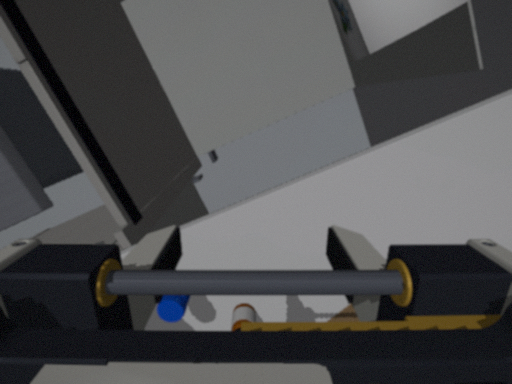

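```bash
cat > h.py <<'E'
from plant import bot, viewer, find_in, spot_point
import cv2, numpy as np
from scipy.spatial.transform import Rotation as Ro
def ray(cm,px,z):
    K=np.array([[cm['fx'],0,cm['cx']],[0,cm['fy'],cm['cy']],[0,0,1]])
    p=cv2.undistortPoints(np.array([[px]],float),K,cm['distortion'])[0,0]
    R=cv2.Rodrigues(cm['rvec'])[0]; C=-R.T@cm['tvec']; d=R.T@np.array([p[0],p[1],1])
    return (C+d*(z-C[2])/d[2])
def proj(cm,P):
    K=np.array([[cm['fx'],0,cm['cx']],[0,cm['fy'],cm['cy']],[0,0,1]])
    return cv2.projectPoints(np.array(P,float).reshape(-1,1,3),cm['rvec'],cm['tvec'],K,cm['distortion'])[0].reshape(-1,2)
H=dict(xs=55,s=70,m=85,l=100)
D=dict(xs=34,s=40,m=46,l=54)
E
python3 - <<'E'
from h import *
for c in ("top","side"):
    cm=viewer.camera_model(c)
    for t in ["jar_xs","jar_s","jar_m","jar_l","pad_1","green_end","code_reader"]:
        for r in spot_point(c,t)[:5]:
            z=0 if t[0]in'jc' else 8
            print(c,t,round(r['conf'],2),np.round(r['point'],1),np.round(ray(cm,r['point'],z)[:2],1))
im=cv2.imread('pics/top0.png'); c=im[105:275,140:350]
cv2.imwrite('pics/tc.png',cv2.resize(c,None,fx=3.6,fy=3.4,interpolation=cv2.INTER_CUBIC))
im=cv2.imread('pics/side0.png'); c=im[140:300,140:380]
cv2.imwrite('pics/sc.png',cv2.resize(c,None,fx=3.3,fy=3.3,interpolation=cv2.INTER_CUBIC))
# caps
g=cv2.imread('pics/top0.png').max(axis=2)
cm=viewer.camera_model('top')
for n,(u,v) in dict(l=(249,200),m=(203,188),s=(172,213),xs=(328,198)).items():
    w=g[v-14:v+15,u-14:u+15]; m=(w<45).astype(np.uint8)
    nn,lab,st,ce=cv2.connectedComponentsWithStats(m); k=lab[14,14]
    p=ce[k]+[u-14,v-14]; b=st[k]; bc=np.array([u-14+b[0]+b[2]/2-.5,v-14+b[1]+b[3]/2-.5])
    print(n,w[14,14],st[k],p,ray(cm,p,H[n])[:2],ray(cm,bc,H[n])[:2])
E
```

```text
top jar_xs 0.55 [326.3 199.4] [452.1 -71.9]
top jar_s 0.94 [249.  206.4] [448.1 151. ]
top jar_s 0.8 [203.9 192.3] [498.5 278. ]
top jar_s 0.65 [203.  246.7] [342.6 288.2]
top jar_s 0.62 [173.2 212.7] [445.3 369.2]
top jar_m 0.94 [249.  206.4] [448.1 151. ]
top jar_m 0.8 [203.9 192.3] [498.5 278. ]
top jar_m 0.65 [203.  246.7] [342.6 288.2]
top jar_m 0.62 [173.2 212.7] [445.3 369.2]
top jar_l 0.94 [249.  206.4] [448.1 151. ]
top jar_l 0.8 [203.9 192.3] [498.5 278. ]
top jar_l 0.65 [203.  246.7] [342.6 288.2]
top jar_l 0.62 [173.2 212.7] [445.3 369.2]
top pad_1 0.89 [222.9 141.5] [644.7 214.5]
top pad_1 0.84 [252.4 143.6] [631.8 128.5]
top pad_1 0.8 [305.7 145.7] [614.2 -26.8]
top pad_1 0.7 [277.4 141.6] [632.6  54.9]
top green_end 0.51 [329.2 139. ] [630.  -98.3]
top code_reader 0.51 [288.6 197.1] [466.8  35.8]
side jar_xs 0.75 [277.2 270.4] [452.5 -70.3]
side jar_s 0.89 [163.  202.2] [337.9 290. ]
side jar_s 0.62 [230.6 218.1] [455. 148.]
side jar_m 0.89 [163.  202.2] [337.9 290. ]
side jar_m 0.62 [230.6 218.1] [455. 148.]
side jar_l 0.89 [163.  202.2] [337.9 290. ]
side jar_l 0.62 [230.6 218.1] [455. 148.]
side pad_1 0.78 [346.3 234.6] [641.3 -32.5]
side pad_1 0.75 [322.9 218.6] [637.4  45.9]
side pad_1 0.63 [285.5 191. ] [636.2 208.6]
side pad_1 0.63 [301.8 201.8] [640.4 138. ]
side pad_1 0.21 [192.6 187.2] [426.6 328. ]
side green_end 0.41 [320.9 217.8] [635.5  50.9]
side code_reader 0.73 [258.2 240.3] [468.5  37. ]
l 41 [  5   5  18  18 255] [248.72941176 199.50588235] [450.04302313 148.85151462] [450.10245078 149.45278066]
m 30 [  6   7  16  16 187] [202.20855615 188.27272727] [492.36432279 271.85544658] [491.68378441 271.09781352]
s 41 [  7   8  13  13 116] [170.79310345 212.69827586] [434.42067055 362.16976847] [433.55745339 361.63207985]
xs 45 [  0   0  29  29 783] [328.03320562 198.02681992] [446.34843643 -67.98842818] [446.42978728 -67.90446908]
```

View pics/tc.png

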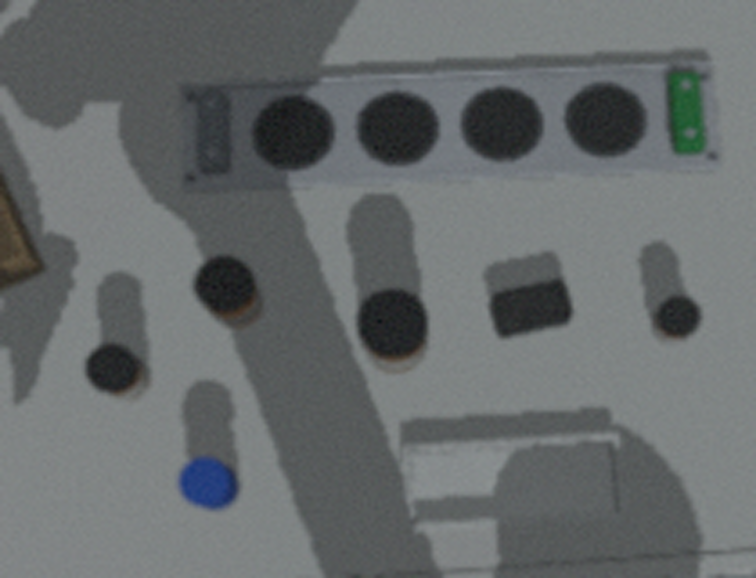

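View pics/sc.png

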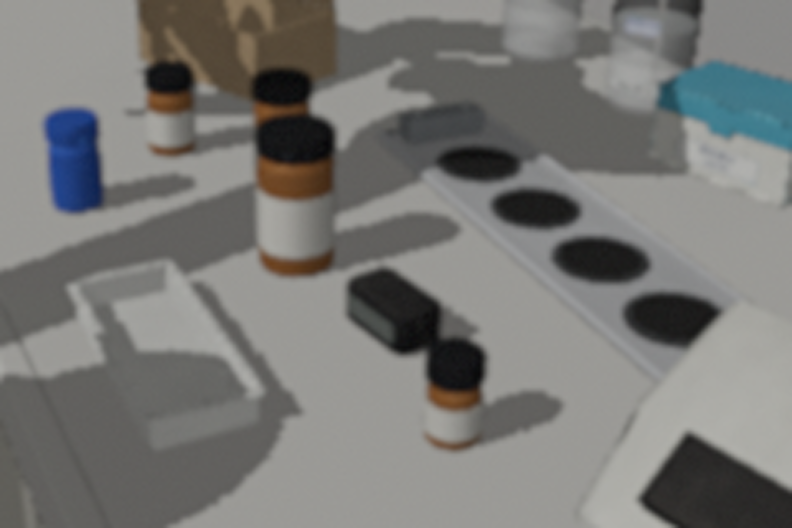

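```bash
cat > fit.py <<'E'
from h import *
from scipy.optimize import minimize
def soft(cm,polys,box,ss=8):
    u0,v0,w,h=box
    m=np.zeros((h*ss,w*ss),np.uint8)
    for q in polys:
        q=(np.array(q)-[u0,v0]+.5)*ss-.5
        cv2.fillConvexPoly(m,cv2.convexHull(np.round(q*16).astype(np.int32)),255,shift=4)
    m=cv2.resize(m,(w,h),interpolation=cv2.INTER_AREA).astype(float)/255
    return cv2.GaussianBlur(m,(0,0),0.7)
t=np.linspace(0,2*np.pi,48)
def circ(x,y,z,r): return np.c_[x+r*np.cos(t),y+r*np.sin(t),z+0*t]
def fit(im,cm,gen,x0,box):
    g=im.astype(float).mean(axis=2); u,v,w,h=box; G=g[v:v+h,u:u+w].ravel()
    def cost(x):
        m=soft(cm,[proj(cm,P) for P in gen(*x)],box).ravel()
        A=np.c_[m,np.ones_like(m)]
        c=np.linalg.lstsq(A,G,rcond=None)[0]
        r=A@c-G; return np.sqrt(np.mean(np.minimum(np.abs(r),25)**2))
    best=minimize(cost,x0,method='Nelder-Mead',options=dict(initial_simplex=[x0,[x0[0]+5,x0[1]],[x0[0],x0[1]+5]],xatol=.05))
    return best.x,best.fun
E
python3 - <<'E'
from fit import *
im=cv2.imread('pics/top0.png'); cm=viewer.camera_model('top')
R=cv2.Rodrigues(cm['rvec'])[0]; print('cam',-R.T@cm['tvec'])
seeds=dict(l=(450,149),m=(492,271),s=(434,362),xs=(446,-68))
for n,s in seeds.items():
    for ch in (10,14,18):
        gen=lambda x,y:[np.r_[circ(x,y,H[n],D[n]/2),circ(x,y,H[n]-ch,D[n]/2)]]
        p=proj(cm,[s[0],s[1],H[n]])[0].astype(int); r=int(D[n]*.28)
        print(n,ch,fit(im,cm,gen,s,(p[0]-r,p[1]-r,2*r+1,2*r+1)))
pts=[]
for s in [(641,212),(638,128),(634,45),(630,-30)]:
    p=proj(cm,[s[0],s[1],10])[0].astype(int); r=17
    x,f=fit(im,cm,lambda x,y:[circ(x,y,10,33)],s,(p[0]-r,p[1]-r,2*r+1,2*r+1)); print('pad',x,f); pts.append(x)
pts=np.array(pts); print(np.diff(pts,axis=0),np.linalg.norm(pts[-1]-pts[0])/3)
E
```

```text
cam [ 246.82718229  131.35539787 1223.72721716]
l 10 (array([450.56277989, 148.50741157]), np.float64(14.726586984063397))
l 14 (array([450.87202285, 148.76529524]), np.float64(14.588779584146055))
l 18 (array([451.27550751, 148.64719594]), np.float64(14.473323555139812))
m 10 (array([492.72801642, 271.36030993]), np.float64(15.766995903435138))
m 14 (array([493.1179679 , 271.33913819]), np.float64(15.740124921009247))
m 18 (array([492.88991046, 271.22289041]), np.float64(15.720832751580533))
s 10 (array([435.2041924 , 361.38052212]), np.float64(12.782292916961659))
s 14 (array([435.47996558, 361.52615183]), np.float64(12.591231459748274))
s 18 (array([435.75180042, 361.90466983]), np.float64(12.569194315044465))
xs 10 (array([448.73334039, -67.21260853]), np.float64(10.963578513310363))
xs 14 (array([449.0761463 , -67.34967341]), np.float64(10.821839237886307))
xs 18 (array([449.40477538, -67.66810666]), np.float64(10.831362836784415))
pad [638.76948354 222.09154933] 14.609383387061563
pad [635.99337354 135.22959481] 8.69702783515747
pad [633.55686099  50.17246108] 7.996278346707864
pad [631.48503714 -34.43870588] 7.125005756645793
[[ -2.77611001 -86.86195452]
 [ -2.43651254 -85.05713373]
 [ -2.07182385 -84.61116696]] 85.54455304271568
```

```bash
cat >> h.py <<'E'
def plan(x,y,gz,yaw=-1.599):
    """target grasp point; prints shift in tool frame of the present pose & turn"""
    o=bot.get_obs(); R=Ro.from_euler('xyz',o['tcp_rot']); T=np.array([x,y,gz+3.])
    Rt=Ro.from_euler('xyz',[-np.pi/2,0,yaw])
    print('t',round(o['time'],2),'tcp',np.round(o['tool_pos'],1),'rot',np.round(o['tcp_rot'],3),'F',np.round(o['contact_force'],1),'w',round(o['grip_width'],1))
    print('shift tool',np.round(R.inv().apply(T-o['tool_pos']),1),'turn deg',np.round(np.degrees((R.inv()*Rt).as_rotvec()),2),'| shift in target frame',np.round(Rt.inv().apply(T-o['tool_pos']),1))
E
python3 - <<'E'
from h import *
cm=viewer.camera_model('top')
for n,p in dict(bask=(150,188),bask2=(135,147),box=(230,95),box2=(266,83),wb=(281,88)).items():
    print(n,[np.round(ray(cm,p,z)[:2]) for z in (0,70)])
print([np.round(ray(viewer.camera_model('side'),p,0)[:2]) for p in ((350,190),(393,199),(240,160),(213,168))])
plan(435.5,361.5,180)
E
```

```text
bask [array([523., 435.]), array([507., 418.])]
bask2 [array([651., 479.]), array([628., 459.])]
box [array([794., 186.]), array([763., 183.])]
box2 [array([826.,  74.]), array([792.,  77.])]
wb [array([806.,  29.]), array([774.,  35.])]
[array([807., 158.]), array([873.,  68.]), array([633., 481.]), array([532., 451.])]
t 0.85 tcp [210.1 481.1 248.8] rot [-1.571 -0.    -0.412] F [ 0.1  0.3 -0.1] w 91.8
shift tool [254.4  65.8 -19.5] turn deg [-1.000e-02  6.802e+01 -0.000e+00] | shift in target frame [113.2  65.8 228.7]
```

Emit:
send_rows --moves '[[[0,0,0],[0,9.7,0],91],[[0,0,0],[0,9.7,0],91],[[0,0,0],[0,9.7,0],91],[[0,0,0],[0,9.7,0],91],[[0,0,0],[0,9.7,0],91],[[0,0,0],[0,9.7,0],91],[[0,0,0],[0,9.7,0],91],[[23,10,45],[0,0,0],91],[[23,10,45],[0,0,0],91],[[23,10,45],[0,0,0],91],[[23,10,45],[0,0,0],91],[[21,10,45],[0,0,0],91],[[0,0,0],[0,0,0],91]]'

```text
time: 2.48
tool_pos: [433.6, 351.1, 197.7]
tcp_rot: [-1.569, 0.003, -1.635]
contact_force: [-0.1, 0.4, -0.4]
grip_width: 90.9
```

```bash
python3 - <<'E'
from h import *
plan(435.5,361.5,180)
im=viewer.capture('wrist'); cv2.imwrite('pics/w1.png',im)
E
```

```text
t 2.48 tcp [433.6 351.1 197.7] rot [-1.569  0.003 -1.635] F [-0.1  0.4 -0.4] w 90.9
shift tool [-10.5  14.7   1.2] turn deg [-0.09 -2.05 -0.17] | shift in target frame [-10.5  14.7   1.6]
```

View pics/w1.png

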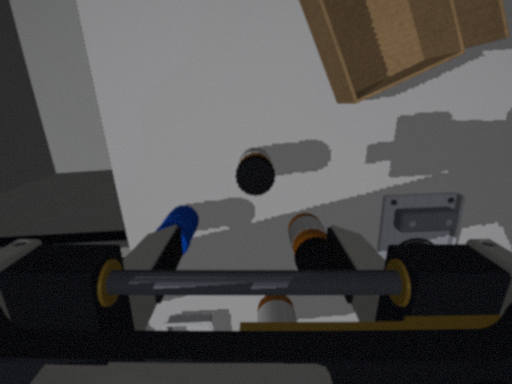

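```bash
python3 - <<'E'
from fit import *
im=cv2.imread('pics/w1.png'); cm=viewer.camera_model('wrist')
print(ray(cm,(255.5,174),70))
n='s'; s=(435.5,361.5)
for ch in (10,14,18):
    gen=lambda x,y:[np.r_[circ(x,y,70,20),circ(x,y,70-ch,20)]]
    print(fit(im,cm,gen,s,(232,150,48,50)))
plan(435.5,361.5,130)
E
```

```text
[434.92168974 367.49705437  70.        ]
(array([435.2252173 , 366.49318557]), np.float64(14.474513381362144))
(array([435.21176267, 366.32901016]), np.float64(14.41654159867343))
(array([435.21566294, 366.1688993 ]), np.float64(14.414836786984466))
t 2.52 tcp [432.2 352.  198.1] rot [-1.57   0.003 -1.633] F [ 0.3  0.9 -0.4] w 90.9
shift tool [-9.4 65.1  2.6] turn deg [-0.06 -1.97 -0.2 ] | shift in target frame [-9.6 65.1  3. ]
```

Emit:
send_rows --moves '[[[-6,20,1],[0,-2,0],91],[[-6,25,1],[0,0,0],91],[[0,0,0],[0,0,0],91],[[0,0,0],[0,0,0],91]]'

```text
time: 3.02
tool_pos: [432.2, 367.1, 154.8]
tcp_rot: [-1.568, 0.006, -1.594]
contact_force: [0.7, 0.9, 0.0]
grip_width: 90.7
```

```bash
python3 - <<'E'
from fit import *
plan(435.5,364,130)
im=viewer.capture('wrist'); cm=viewer.camera_model('wrist'); cv2.imwrite('pics/w2.png',im)
p=proj(cm,[435,364,70])[0].astype(int); print(p)
gen=lambda x,y:[np.r_[circ(x,y,70,20),circ(x,y,56,20)]]
print(fit(im,cm,gen,(435.,364.),(p[0]-30,p[1]-30,60,60)))
im=viewer.capture('top'); cv2.imwrite('pics/t2.png',im)
E
```

```text
t 3.02 tcp [432.2 367.1 154.8] rot [-1.568  0.006 -1.594] F [0.7 0.9 0. ] w 90.7
shift tool [ 3.2 21.8  3.3] turn deg [-0.16  0.29 -0.33] | shift in target frame [ 3.  21.8  3.4]
[257 208]
(array([436.04141378, 365.98476717]), np.float64(16.519549443038773))
```

View pics/w2.png

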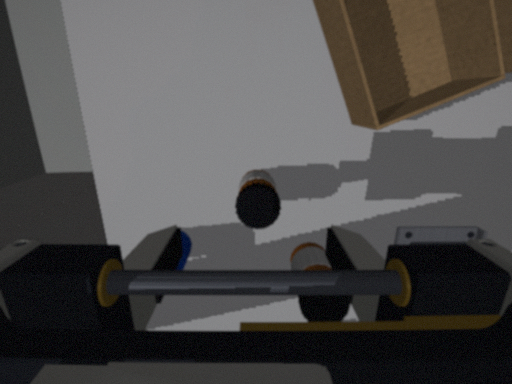

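Emit:
send_rows --moves '[[[2,25,2],[-0.2,0,-0.3],70],[[1,25,1],[0,0,0],60],[[0,25,0],[0,0,0],60],[[0,20,0],[0,0,0],60],[[0,8,0],[0,0,0],60],[[0,3,0],[0,0,0],60],[[0,0,0],[0,0,0],60]]'

```text
time: 4.0
tool_pos: [438.9, 366.4, 53.3]
tcp_rot: [-1.56, 0.008, -1.594]
contact_force: [0.2, -0.4, 1.0]
grip_width: 59.7
```

```bash
python3 - <<'E'
from fit import *
plan(435.5,364,42)
im=viewer.capture('wrist'); cm=viewer.camera_model('wrist'); cv2.imwrite('pics/w3.png',im)
im=viewer.capture('side'); cv2.imwrite('pics/s3.png',im)
E
```

```text
t 4.0 tcp [438.9 366.4  53.3] rot [-1.56   0.008 -1.594] F [ 0.2 -0.4  1. ] w 59.7
shift tool [ 2.6  8.3 -3.4] turn deg [-0.59  0.27 -0.45] | shift in target frame [ 2.5  8.3 -3.3]
```

View pics/w3.png

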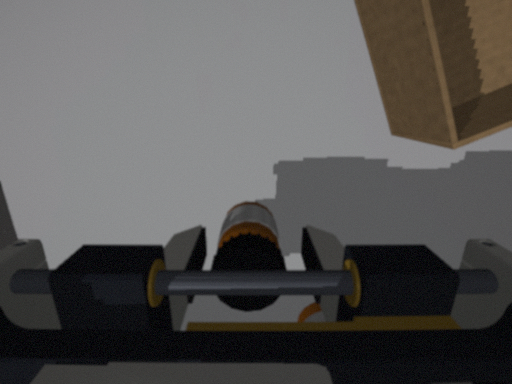

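View pics/s3.png

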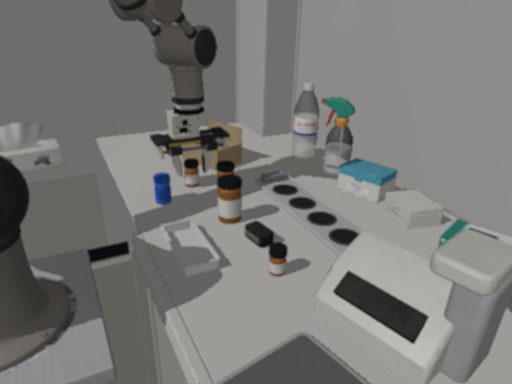

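Emit:
send_rows --moves '[[[2,6,-3],[-0.6,0.3,-0.5],60],[[0,2,0],[0,0,0],60],[[0,0,0],[0,0,0],45],[[0,0,0],[0,0,0],38],[[0,0,0],[0,0,0],30],[[0,0,0],[0,0,0],30],[[0,0,0],[0,0,0],30],[[0,0,0],[0,0,0],30]]'

```text
time: 5.1
tool_pos: [436.2, 364.8, 45.8]
tcp_rot: [-1.57, -0.0, -1.6]
contact_force: [0.1, 0.1, -0.7]
grip_width: 39.6
```

```bash
python3 - <<'E'
from fit import *
plan(435.5,364,42)
plan(435.5,364,160)
E
```

```text
t 5.1 tcp [436.2 364.8  45.8] rot [-1.57 -0.   -1.6 ] F [ 0.1  0.1 -0.7] w 39.6
shift tool [ 0.8  0.8 -0.7] turn deg [-0.05 -0.05  0.02] | shift in target frame [ 0.8  0.8 -0.7]
t 5.1 tcp [436.2 364.8  45.8] rot [-1.57 -0.   -1.6 ] F [ 0.1  0.1 -0.7] w 39.6
shift tool [   0.8 -117.2   -0.6] turn deg [-0.05 -0.05  0.02] | shift in target frame [   0.8 -117.2   -0.7]
```

Emit:
send_rows --moves '[[[0,-20,0],[0,0,0],30],[[0,-40,0],[0,0,0],30],[[0,-40,0],[0,0,0],30],[[15,-30,10],[0,0,0],30],[[35,0,22],[0,0,0],30],[[45,0,30],[0,0,0],30],[[45,0,30],[0,0,0],30],[[45,0,30],[0,0,0],30],[[45,0,30],[0,0,0],30],[[40,0,27],[0,0,0],30],[[20,0,13],[0,0,0],30],[[0,0,0],[0,0,0],30],[[0,0,0],[0,0,0],30]]'

```text
time: 6.72
tool_pos: [623.5, 62.2, 179.2]
tcp_rot: [-1.572, -0.0, -1.596]
contact_force: [0.0, 0.4, -0.9]
grip_width: 40.0
```

```bash
python3 - <<'E'
from fit import *
plan(634.3,53.5,80)
im=viewer.capture('wrist'); cv2.imwrite('pics/w4.png',im)
im=viewer.capture('side'); cv2.imwrite('pics/s4.png',im)
E
```

```text
t 6.72 tcp [623.5  62.2 179.2] rot [-1.572 -0.    -1.596] F [ 0.   0.4 -0.9] w 40.0
shift tool [ 8.5 96.2 11.1] turn deg [0.08 0.15 0.01] | shift in target frame [ 8.4 96.2 11. ]
```

View pics/w4.png

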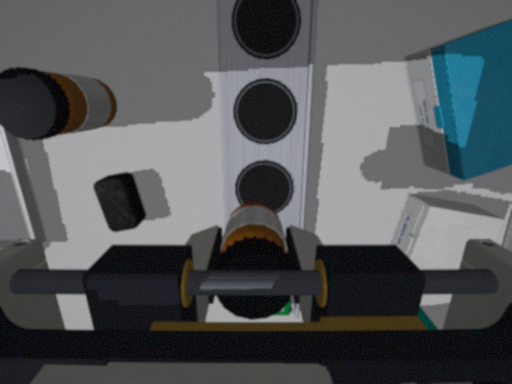

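View pics/s4.png

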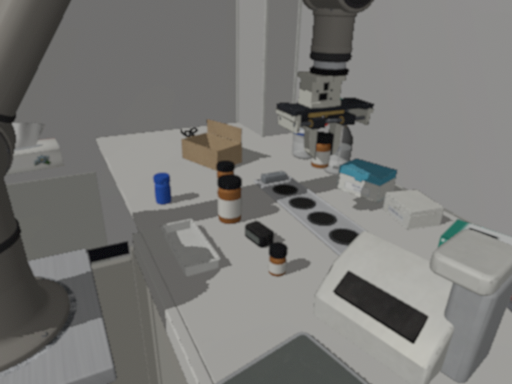

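```bash
python3 - <<'E'
from fit import *
im=cv2.imread('pics/w4.png'); cm=viewer.camera_model('wrist'); top=cv2.imread('pics/t2.png'); ct=viewer.camera_model('top')
for s in [(638.3,220.2),(636,135.2),(633.5,50.2)]:
    p=proj(cm,[s[0],s[1],10])[0].astype(int);
    h=min(p[1],42); 
    if s[1]<100: h=25
    hb=42 if s[1]>100 else 15
    for r in (29,30,31): print(s,p,r,fit(im,cm,lambda x,y:[circ(x,y,10,r)],s,(p[0]-42,p[1]-h,85,h+hb)))
for s in [(638.3,220.2),(636,135.2),(633.5,50.2),(631.5,-34)]:
    p=proj(ct,[s[0],s[1],10])[0].astype(int); r=17
    print('top',[fit(top,ct,lambda x,y:[circ(x,y,10,q)],s,(p[0]-r,p[1]-r,2*r+1,2*r+1)) for q in (31,33)])
E
```

```text
(638.3, 220.2) [265  19] 29 (array([638.39349059, 214.58732349]), np.float64(12.34756222892639))
(638.3, 220.2) [265  19] 30 (array([639.01774459, 215.47925439]), np.float64(10.884628154855175))
(638.3, 220.2) [265  19] 31 (array([639.12829192, 216.3696491 ]), np.float64(9.719965395672224))
(636, 135.2) [264 110] 29 (array([636.88012374, 134.74514942]), np.float64(15.661789589480161))
(636, 135.2) [264 110] 30 (array([636.75609236, 134.01941409]), np.float64(13.798794961568726))
(636, 135.2) [264 110] 31 (array([637.32307339, 136.30473536]), np.float64(12.383046657874186))
(633.5, 50.2) [262 188] 29 (array([634.69347566,  54.00545997]), np.float64(14.467020715400215))
(633.5, 50.2) [262 188] 30 (array([634.81183342,  53.11112449]), np.float64(12.81767464227825))
(633.5, 50.2) [262 188] 31 (array([634.68245232,  52.13227686]), np.float64(11.487465143342146))
top [(array([638.13828954, 220.17382697]), np.float64(14.33807628325616)), (array([638.12022035, 220.3198996 ]), np.float64(13.952518863003718))]
top [(array([635.92357872, 135.42284435]), np.float64(9.241129017817356)), (array([635.93186887, 135.22637042]), np.float64(7.427711521017687))]
top [(array([633.47742144,  49.59121984]), np.float64(9.588755268080307)), (array([633.56353201,  50.17435919]), np.float64(7.825996976926886))]
top [(array([631.12366254, -34.75365897]), np.float64(9.537325678593925)), (array([631.48400616, -34.51253131]), np.float64(7.950685311726646))]
```

```bash
python3 - <<'E'
from fit import *
im=cv2.imread('pics/w4.png'); cm=viewer.camera_model('wrist')
o=bot.get_obs()['tool_pos']; print(o)
for dy in (-4,-2,0,2,4):
    q=proj(cm,circ(o[0],o[1]+dy,o[2]+24.2,20)); b=proj(cm,circ(o[0],o[1]+dy,o[2]-45.8,20))
    print(dy,q.min(0),q.max(0),'bottom',b.min(0),b.max(0))
c=im[190:340,190:330]; c=cv2.resize(c,None,fx=4,fy=4,interpolation=cv2.INTER_CUBIC)
cv2.imwrite('pics/w4c.png',np.clip(c.astype(float)*2,0,255).astype(np.uint8))
E
```

```text
[623.59066655  62.59265911 179.40008106]
-4 [213.12021776 256.37410101] [296.84175953 326.14149992] bottom [226.4569328  202.68864884] [282.42723625 253.50819881]
-2 [212.81673545 252.50390128] [296.94587564 322.96708528] bottom [226.30015526 199.97183023] [282.44730186 251.11563618]
0 [212.51059078 248.59405417] [297.05068924 319.76186593] bottom [226.14248865 197.23743393] [282.46738538 248.70802169]
2 [212.20175546 244.64405361] [297.1562041  316.52545408] bottom [225.98392726 194.48532431] [282.48748577 246.28523752]
4 [211.89020097 240.65338725] [297.26242387 313.2574565 ] bottom [225.82446539 191.71536491] [282.50760193 243.84716494]
```

View pics/w4c.png

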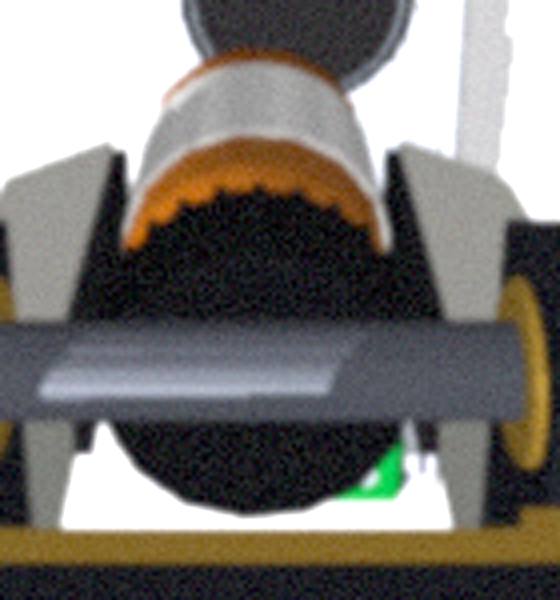

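Emit:
send_rows --moves '[[[8,20,10],[0,0,0],30],[[1,30,1],[0,0,0],30],[[0,30,0],[0,0,0],30],[[0,20,0],[0,0,0],30],[[0,10,0],[0,0,0],30],[[0,0,0],[0,0,0],30],[[0,0,0],[0,0,0],30]]'

```text
time: 7.7
tool_pos: [634.5, 55.7, 61.3]
tcp_rot: [-1.573, -0.001, -1.589]
contact_force: [0.4, -0.1, -0.6]
grip_width: 39.6
```

```bash
python3 - <<'E'
from fit import *
plan(634.5,52.5,52.8)
im=viewer.capture('wrist'); cv2.imwrite('pics/w5.png',im)
cm=viewer.camera_model('wrist')
c=im[150:340,160:350]; c=cv2.resize(c,None,fx=3,fy=3,interpolation=cv2.INTER_CUBIC)
cv2.imwrite('pics/w5c.png',np.clip(c.astype(float)*2,0,255).astype(np.uint8))
o=bot.get_obs()['tool_pos']
for dy in (-4,0): print(dy,proj(cm,circ(o[0],o[1]+dy,o[2]-45.8,20)).min(0))
for y in (50,52): print(y,proj(cm,circ(634.5,y,10,34)).min(0),proj(cm,circ(634.5,y,10,34)).max(0))
E
```

```text
t 7.7 tcp [634.5  55.7  61.3] rot [-1.573e+00 -1.000e-03 -1.589e+00] F [ 0.4 -0.1 -0.6] w 39.6
shift tool [3.2 5.5 0.1] turn deg [0.15 0.55 0.03] | shift in target frame [3.2 5.5 0.1]
-4 [226.50024245 202.70456912]
0 [226.2199663  197.25290125]
50 [208.35155505 183.39013555] [300.8090014  267.57709158]
52 [208.16020392 180.63314123] [300.90121503 265.34161755]
```

View pics/w5c.png

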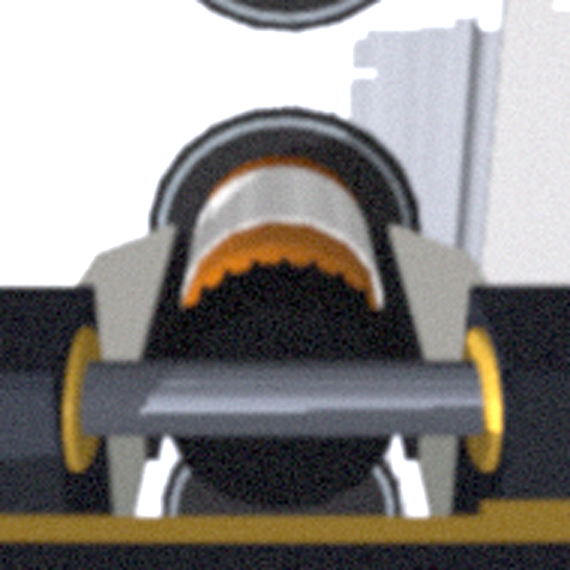

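Emit:
send_rows --moves '[[[3,0,0.5],[0,0.5,0],30],[[0,3,0],[0,0,0],30],[[0,2,0],[0,0,0],30],[[0,0,0],[0,0,0],30]]'

```text
time: 8.25
tool_pos: [635.9, 52.3, 58.1]
tcp_rot: [-1.57, -0.001, -1.599]
contact_force: [-0.7, -0.3, -1.4]
grip_width: 39.7
```

```bash
python3 - <<'E'
from fit import *
plan(634.7,52.5,52.8)
E
```

```text
t 8.25 tcp [635.9  52.3  58.1] rot [-1.570e+00 -1.000e-03 -1.599e+00] F [-0.7 -0.3 -1.4] w 39.7
shift tool [-0.2  2.3 -1.2] turn deg [-0.06  0.01  0.03] | shift in target frame [-0.2  2.3 -1.2]
```

Lower the last 2 mm, release, rise and move towards jar m.

Emit:
send_rows --moves '[[[0,1.8,-1],[0,0,0],30],[[0,0.5,0],[0,0,0],30],[[0,0,0],[0,0,0],30],[[0,0,0],[0,0,0],44],[[0,0,0],[0,0,0],55],[[0,0,0],[0,0,0],60],[[0,0,0],[0,0,0],64],[[0,-20,0],[0,0,0],64],[[0,-40,0],[0,0,0],64],[[0,-40,0],[0,0,0],64],[[-30,-20,-20],[0,0,0],70],[[-45,0,-30],[0,0,0],70],[[-45,0,-30],[0,0,0],70],[[-45,0,-30],[0,0,0],70],[[-30,0,-20],[0,0,0],70],[[0,0,0],[0,0,0],70]]'

```text
time: 10.25
tool_pos: [507.6, 256.2, 180.2]
tcp_rot: [-1.567, 0.001, -1.601]
contact_force: [0.8, 0.3, -0.9]
grip_width: 70.2
```

```bash
python3 - <<'E'
from fit import *
plan(493,275,140)
im=viewer.capture('top'); cv2.imwrite('pics/t6.png',im); ct=viewer.camera_model('top')
iw=viewer.capture('wrist'); cv2.imwrite('pics/w6.png',iw)
s=(633.5,50); n='s'
gen=lambda x,y:[np.r_[circ(x,y,80,20),circ(x,y,66,20)]]
p=proj(ct,[s[0],s[1],80])[0].astype(int); r=9
print(fit(im,ct,gen,s,(p[0]-r,p[1]-r-1,2*r+1,2*r-2)))
c=im[105:275,140:350]
cv2.imwrite('pics/t6c.png',cv2.resize(c,None,fx=3.6,fy=3.4,interpolation=cv2.INTER_CUBIC))
E
```

```text
t 10.25 tcp [507.6 256.2 180.2] rot [-1.567e+00  1.000e-03 -1.601e+00] F [ 0.8  0.3 -0.9] w 70.2
shift tool [-18.3  37.2 -15.3] turn deg [-0.24 -0.12 -0.07] | shift in target frame [-18.4  37.2 -15.1]
(array([632.56741337,  54.41928254]), np.float64(12.177797637392839))
```

View pics/t6c.png

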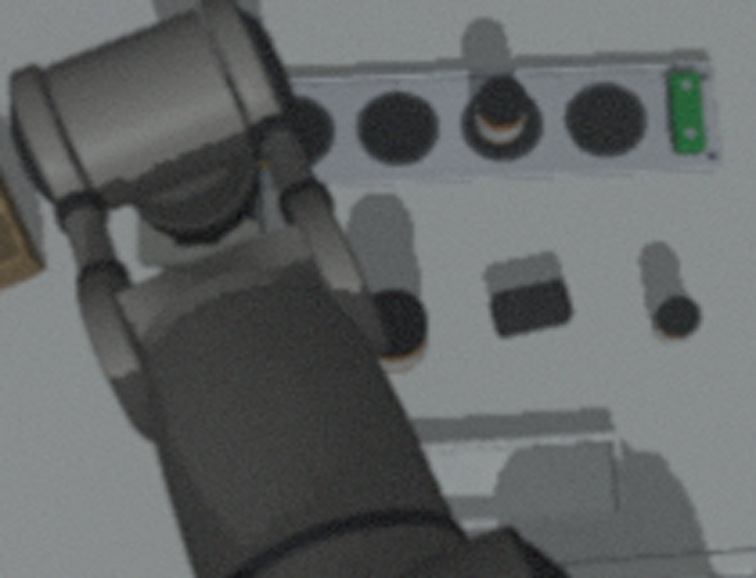

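View pics/w6.png

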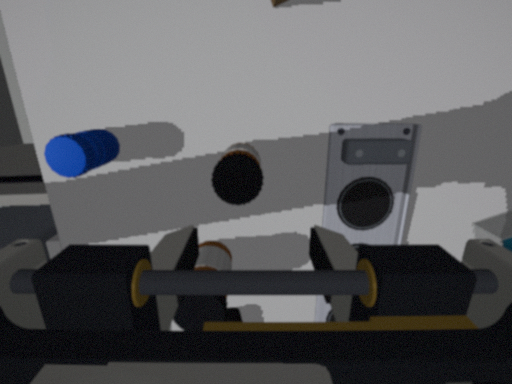

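```bash
python3 - <<'E'
from fit import *
im=cv2.imread('pics/t6.png'); ct=viewer.camera_model('top')
print(proj(ct,circ(633.5,50,10,34)).min(0),proj(ct,circ(633.5,50,10,34)).max(0))
for y in (48,50,52,54):
    print(y,[ (proj(ct,circ(633.5,y,z,20)).min(0).round(1),proj(ct,circ(633.5,y,z,20)).max(0).round(1)) for z in (80,60,40,20)])
print(im[120:155,262:298].mean(2).astype(int))
c=im[115:160,255:305]; cv2.imwrite('pics/t6d.png',cv2.resize(c,None,fx=12,fy=12,interpolation=cv2.INTER_NEAREST))
E
```

```text
[267.47411584 130.01459617] [290.65228978 152.13157473]
48 [(array([273.6, 126.4]), array([288., 140.])), (array([273.4, 128.8]), array([287.6, 142.3])), (array([273.2, 131.1]), array([287.2, 144.4])), (array([273. , 133.4]), array([286.8, 146.5]))]
50 [(array([272.9, 126.4]), array([287.3, 140.1])), (array([272.7, 128.8]), array([286.9, 142.3])), (array([272.5, 131.2]), array([286.5, 144.4])), (array([272.3, 133.4]), array([286.1, 146.5]))]
52 [(array([272.2, 126.5]), array([286.6, 140.1])), (array([272. , 128.9]), array([286.2, 142.4])), (array([271.8, 131.2]), array([285.8, 144.5])), (array([271.7, 133.5]), array([285.4, 146.6]))]
54 [(array([271.5, 126.5]), array([285.9, 140.2])), (array([271.3, 128.9]), array([285.5, 142.4])), (array([271.1, 131.2]), array([285.1, 144.5])), (array([271. , 133.5]), array([284.7, 146.6]))]
[[137 141 139 ... 133 134 136]
 [130 133 130 ... 110 111 110]
 [106 105 109 ...  99  93  95]
 ...
 [127 127 128 ... 125 123 124]
 [128 127 128 ... 125 124 125]
 [128 124 125 ... 125 124 125]]
```

View pics/t6d.png

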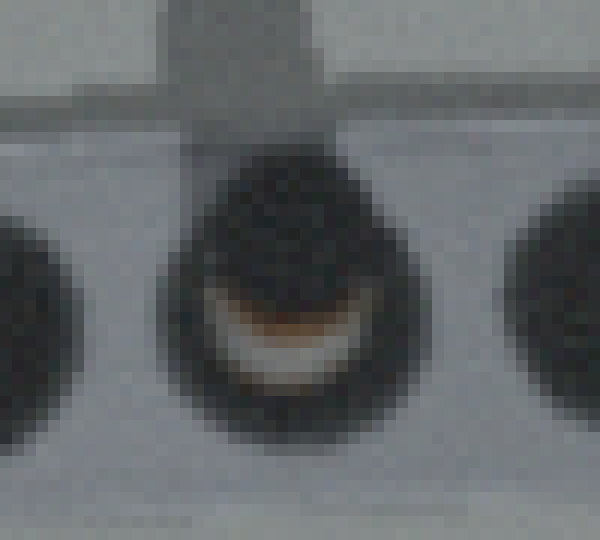

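```bash
python3 - <<'E'
from fit import *
plan(493,273,140)
iw=viewer.capture('wrist'); cm=viewer.camera_model('wrist'); cv2.imwrite('pics/w7.png',iw)
def f(n,s,b):
  for ch in (14,):
    gen=lambda x,y:[np.r_[circ(x,y,H[n],D[n]/2),circ(x,y,H[n]-ch,D[n]/2)]]
    p=proj(cm,[s[0],s[1],H[n]])[0].astype(int)
    print(n,p,fit(iw,cm,gen,s,(p[0]-b,p[1]-b,2*b,2*b)))
f('m',(493.,273.),36)
for s in [(638.3,220.2)]:
    p=proj(cm,[s[0],s[1],10])[0].astype(int);h=38
    for r in (32,34): print(p,r,fit(iw,cm,lambda x,y:[circ(x,y,10,r)],s,(p[0]-h,p[1]-h,2*h,2*h)))
E
```

```text
t 10.35 tcp [509.1 254.2 180.1] rot [-1.566e+00  1.000e-03 -1.604e+00] F [ 0.7  0.2 -0. ] w 70.0
shift tool [-18.2  37.1 -16.9] turn deg [-0.28 -0.27 -0.03] | shift in target frame [-18.3  37.1 -16.6]
m [233 179] (array([496.24352155, 273.56366425]), np.float64(10.973327871614929))
[363 201] 32 (array([639.43911625, 220.40195001]), np.float64(17.216322931990124))
[363 201] 34 (array([638.17824725, 219.96174707]), np.float64(18.214437568964993))
```

Emit:
send_rows --moves '[[[-17,10,-14],[-0.3,-0.3,0],72],[[-1,25,-1],[0,0,0],72],[[0,30,0],[0,0,0],72],[[0,0,0],[0,0,0],72]]'

```text
time: 10.9
tool_pos: [494.7, 271.7, 111.7]
tcp_rot: [-1.573, 0.001, -1.605]
contact_force: [-0.6, -0.6, 0.7]
grip_width: 72.4
```

```bash
python3 - <<'E'
from fit import *
plan(494.5,272.5,50)
iw=viewer.capture('wrist'); cv2.imwrite('pics/w8.png',iw)
E
```

```text
t 10.9 tcp [494.7 271.7 111.7] rot [-1.573e+00  1.000e-03 -1.605e+00] F [-0.6 -0.6  0.7] w 72.4
shift tool [-0.8 58.7 -0.1] turn deg [ 0.14 -0.33 -0.03] | shift in target frame [-0.8 58.7 -0.2]
```

View pics/w8.png

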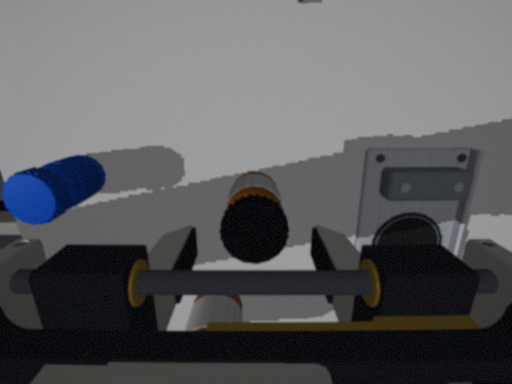

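Jar m's cap is at (254,228), midway between the fingers; descend and grip.

Emit:
send_rows --moves '[[[-0.5,25,0],[0,-0.3,0],72],[[0,22,0],[0,0,0],72],[[0,9,0],[0,0,0],72],[[0,2,0],[0,0,0],65],[[0,0,0],[0,0,0],52],[[0,0,0],[0,0,0],44],[[0,0,0],[0,0,0],36],[[0,0,0],[0,0,0],36],[[0,0,0],[0,0,0],36],[[0,0,0],[0,0,0],36]]'

```text
time: 12.2
tool_pos: [500.1, 274.3, 61.0]
tcp_rot: [-1.56, 0.007, -1.601]
contact_force: [-0.4, -0.5, -1.1]
grip_width: 45.5
```

```bash
python3 - <<'E'
from fit import *
plan(494.5,272.5,50)
plan(636.6,136,130)
E
```

```text
t 12.2 tcp [500.1 274.3  61. ] rot [-1.56   0.007 -1.601] F [-0.4 -0.5 -1.1] w 45.5
shift tool [ 2.   7.9 -5.6] turn deg [-0.63 -0.11 -0.38] | shift in target frame [ 2.   8.  -5.5]
t 12.2 tcp [500.1 274.3  61. ] rot [-1.56   0.007 -1.601] F [-0.4 -0.5 -1.1] w 45.5
shift tool [133.7 -71.3 141.4] turn deg [-0.63 -0.11 -0.38] | shift in target frame [134.4 -72.  140.4]
```

Emit:
send_rows --moves '[[[0,-15,0],[0,0,0],36],[[0,-30,0],[-0.6,0,-0.4],36],[[10,-25,10],[0,0,0],36],[[25,0,26],[0,0,0],36],[[30,0,32],[0,0,0],36],[[30,0,32],[0,0,0],36],[[28,0,28],[0,0,0],36],[[10,0,10],[0,0,0],36],[[0,0,0],[0,0,0],36],[[0,0,0],[0,0,0],36]]'

```text
time: 13.45
tool_pos: [637.2, 135.3, 142.6]
tcp_rot: [-1.564, 0.002, -1.598]
contact_force: [0.7, -0.2, -1.7]
grip_width: 45.9
```

```bash
python3 - <<'E'
from fit import *
plan(636.5,137,75)
E
```

```text
t 13.45 tcp [637.2 135.3 142.6] rot [-1.564  0.002 -1.598] F [ 0.7 -0.2 -1.7] w 45.9
shift tool [-1.6 64.6 -1.2] turn deg [-0.38  0.05 -0.09] | shift in target frame [-1.7 64.6 -0.8]
```

Emit:
send_rows --moves '[[[-1.6,20,-1],[-0.4,0,0],36],[[0,25,0],[0,0,0],36],[[0,15,0],[0,0,0],36],[[0,2,0],[0,0,0],36],[[0,0,0],[0,0,0],36]]'

```text
time: 14.08
tool_pos: [633.0, 141.3, 76.1]
tcp_rot: [-1.576, 0.002, -1.593]
contact_force: [-0.3, -0.4, -2.1]
grip_width: 45.4
```

```bash
python3 - <<'E'
from fit import *
plan(636.5,137,68)
im=viewer.capture('wrist'); cv2.imwrite('pics/w9.png',im)
cm=viewer.camera_model('wrist')
c=im[150:340,160:350]; c=cv2.resize(c,None,fx=3,fy=3,interpolation=cv2.INTER_CUBIC)
cv2.imwrite('pics/w9c.png',np.clip(c.astype(float)*2,0,255).astype(np.uint8))
o=bot.get_obs()['tool_pos']
for dy in (-4,-2,0,2): print(dy,proj(cm,circ(o[0],o[1]+dy,o[2]-61,23)).min(0))
for y in (133,135,137): print(y,proj(cm,circ(636.2,y,10,34)).min(0),proj(cm,circ(636.2,y,10,34)).max(0))
E
```

```text
t 14.07 tcp [633.  141.3  76.1] rot [-1.576  0.002 -1.593] F [-0.3 -0.4 -2.1] w 45.4
shift tool [4.2 5.1 3.6] turn deg [ 0.27  0.34 -0.1 ] | shift in target frame [4.2 5.1 3.6]
-4 [224.64628288 191.92195643]
-2 [224.50179801 189.34925185]
0 [224.35656816 186.76123464]
2 [224.21058913 184.15779775]
133 [215.6746106  181.16840827] [301.9098326  260.24395496]
135 [215.50876058 178.60002282] [301.98821275 258.1273529 ]
137 [215.34209072 176.01668492] [302.06688483 255.99891492]
```

View pics/w9c.png

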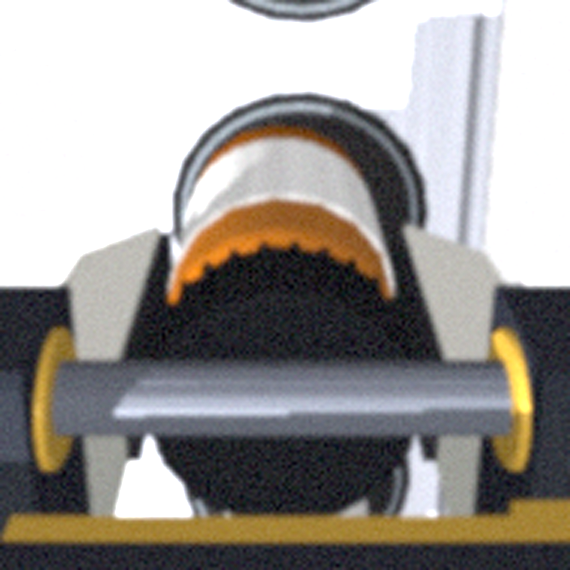

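Emit:
send_rows --moves '[[[4.5,0,4],[0.3,0.3,0],36],[[0,2,0],[0,0,0],36],[[0,0,0],[0,0,0],36]]'

```text
time: 14.5
tool_pos: [638.3, 136.2, 75.9]
tcp_rot: [-1.566, 0.002, -1.599]
contact_force: [0.2, 1.0, -2.1]
grip_width: 46.0
```

```bash
python3 - <<'E'
from fit import *
plan(637,136.5,68)
E
```

```text
t 14.5 tcp [638.3 136.2  75.9] rot [-1.566  0.002 -1.599] F [ 0.2  1.  -2.1] w 46.0
shift tool [-0.3  4.9 -1.3] turn deg [-0.25 -0.01 -0.13] | shift in target frame [-0.3  4.9 -1.3]
```

Emit:
send_rows --moves '[[[0,3,-1],[-0.3,0,0],36],[[0,2,0],[0,0,0],36],[[0,1,0],[0,0,0],36],[[0,0,0],[0,0,0],36]]'

```text
time: 15.0
tool_pos: [637.5, 136.2, 71.1]
tcp_rot: [-1.571, 0.002, -1.599]
contact_force: [0.2, 0.2, -2.6]
grip_width: 45.4
```

```bash
python3 - <<'E'
from fit import *
plan(637,136.5,68)
E
```

```text
t 15.0 tcp [637.5 136.2  71.1] rot [-1.571  0.002 -1.599] F [ 0.2  0.2 -2.6] w 45.4
shift tool [-0.3  0.1 -0.5] turn deg [ 0.   -0.01 -0.13] | shift in target frame [-0.3  0.1 -0.5]
```

Emit:
send_rows --moves '[[[0,0.5,0],[0,0,0],36],[[0,0,0],[0,0,0],50],[[0,0,0],[0,0,0],60],[[0,0,0],[0,0,0],66],[[0,0,0],[0,0,0],70],[[0,-20,0],[0,0,0],70],[[0,-40,0],[0,0,0],76],[[0,-35,-10],[0,0,0],80],[[0,0,-40],[0,0,0],80],[[-4,0,-45],[0,0,0],80],[[-4,0,-45],[0,0,0],80],[[-4,0,-30],[0,0,0],80],[[0,0,0],[0,0,0],80],[[0,0,0],[0,0,0],80]]'

```text
time: 16.75
tool_pos: [464.6, 153.0, 168.5]
tcp_rot: [-1.567, 0.003, -1.6]
contact_force: [0.5, -0.4, 0.7]
grip_width: 80.0
```

```bash
python3 - <<'E'
from fit import *
plan(451,149,57)
iw=viewer.capture('wrist'); cm=viewer.camera_model('wrist'); cv2.imwrite('pics/w10.png',iw)
im=viewer.capture('top'); cv2.imwrite('pics/t10.png',im)
n='l'; s=(451.,149.); b=46
gen=lambda x,y:[np.r_[circ(x,y,H[n],D[n]/2),circ(x,y,H[n]-14,D[n]/2)]]
p=proj(cm,[s[0],s[1],H[n]])[0].astype(int)
print(n,p,fit(iw,cm,gen,s,(p[0]-b,p[1]-b,2*b,2*b)))
c=im[105:275,140:350]
cv2.imwrite('pics/t10c.png',cv2.resize(c,None,fx=3.6,fy=3.4,interpolation=cv2.INTER_CUBIC))
E
```

```text
t 16.75 tcp [464.6 153.  168.5] rot [-1.567  0.003 -1.6  ] F [ 0.5 -0.4  0.7] w 80.0
shift tool [  4.7 108.4 -13.9] turn deg [-0.23 -0.04 -0.18] | shift in target frame [  4.4 108.5 -13.5]
l [236 217] (array([452.43593624, 150.78836848]), np.float64(19.364025643735292))
```

View pics/w10.png

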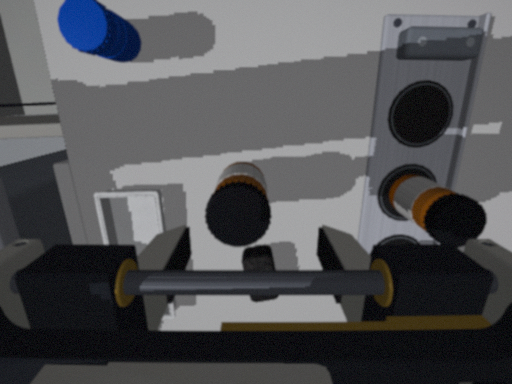

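View pics/t10c.png

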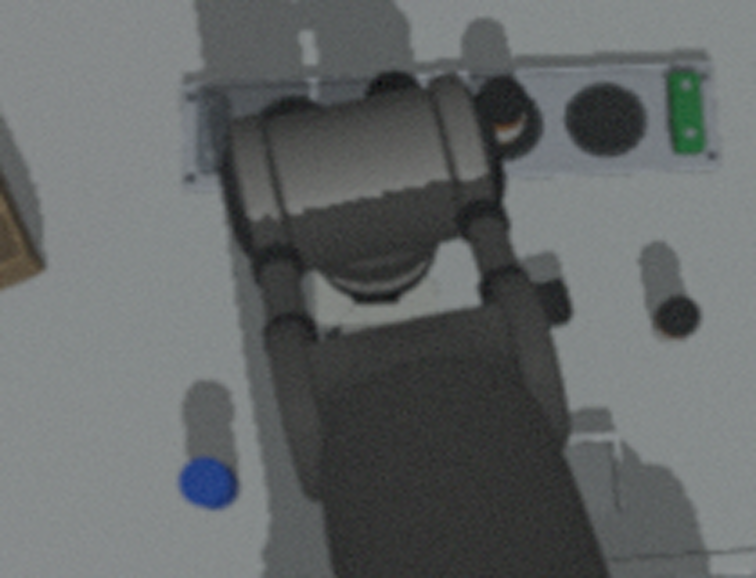

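Emit:
send_rows --moves '[[[3,10,-12],[-0.3,0,-0.2],80],[[0,25,0],[0,0,0],80],[[0,25,0],[0,0,0],80],[[0,10,0],[0,0,0],80],[[0,0,0],[0,0,0],80]]'

```text
time: 17.48
tool_pos: [457.4, 149.4, 96.0]
tcp_rot: [-1.57, -0.0, -1.603]
contact_force: [0.2, 0.5, -1.0]
grip_width: 80.0
```

```bash
python3 - <<'E'
from fit import *
plan(452,150,60)
E
```

```text
t 17.48 tcp [457.4 149.4  96. ] rot [-1.57  -0.    -1.603] F [ 0.2  0.5 -1. ] w 80.0
shift tool [-0.4 33.  -5.5] turn deg [-0.07 -0.21  0.01] | shift in target frame [-0.4 33.  -5.4]
```

Emit:
send_rows --moves '[[[-0.4,15,-6],[0,-0.2,0],80],[[0,12,-1],[0,0,0],80],[[0,4,0],[0,0,0],80],[[0,0,0],[0,0,0],75]]'

```text
time: 17.98
tool_pos: [453.6, 150.3, 66.4]
tcp_rot: [-1.564, 0.001, -1.6]
contact_force: [0.4, 0.7, -0.5]
grip_width: 76.0
```

```bash
python3 - <<'E'
from fit import *
plan(452,150,60)
E
```

```text
t 17.98 tcp [453.6 150.3  66.4] rot [-1.564e+00  1.000e-03 -1.600e+00] F [ 0.4  0.7 -0.5] w 76.0
shift tool [ 0.3  3.4 -1.6] turn deg [-0.39 -0.03 -0.05] | shift in target frame [ 0.3  3.4 -1.6]
```

Emit:
send_rows --moves '[[[0,2,-1.5],[-0.4,0,0],66],[[0,0,0],[0,0,0],58],[[0,0,0],[0,0,0],50],[[0,0,0],[0,0,0],44],[[0,0,0],[0,0,0],44],[[0,0,0],[0,0,0],44],[[0,0,0],[0,0,0],44]]'

```text
time: 18.85
tool_pos: [452.6, 150.4, 65.1]
tcp_rot: [-1.57, 0.001, -1.6]
contact_force: [-0.1, -0.3, -0.8]
grip_width: 53.7
```

```bash
python3 - <<'E'
from fit import *
plan(639.3,220.4,130)
E
```

```text
t 18.85 tcp [452.6 150.4  65.1] rot [-1.57e+00  1.00e-03 -1.60e+00] F [-0.1 -0.3 -0.8] w 53.7
shift tool [-75.4 -67.7 184.6] turn deg [-0.05 -0.03 -0.07] | shift in target frame [-75.2 -67.9 184.6]
```

Emit:
send_rows --moves '[[[0,-15,0],[0,0,0],44],[[0,-30,0],[0,0,0],44],[[-20,-20,15],[0,0,0],44],[[-30,0,30],[0,0,0],44],[[-22,0,35],[0,0,0],44],[[-5,0,35],[0,0,0],44],[[0,0,35],[0,0,0],44],[[0,0,25],[0,0,0],44],[[0,0,8],[0,0,0],44],[[0,0,0],[0,0,0],44]]'

```text
time: 20.1
tool_pos: [638.2, 223.7, 125.8]
tcp_rot: [-1.583, -0.002, -1.599]
contact_force: [-0.1, -0.3, -3.1]
grip_width: 53.9
```

```bash
python3 - <<'E'
from fit import *
plan(638.5,220.4,79)
E
```

```text
t 20.1 tcp [638.2 223.7 125.8] rot [-1.583 -0.002 -1.599] F [-0.1 -0.3 -3.1] w 53.9
shift tool [ 3.2 43.8  0.9] turn deg [ 0.68 -0.02  0.09] | shift in target frame [ 3.3 43.8  0.4]
```

Emit:
send_rows --moves '[[[3,15,0],[0.7,0,0],44],[[0,18,0],[0,0,0],44],[[0,7,0],[0,0,0],44],[[0,0,0],[0,0,0],44],[[0,0,0],[0,0,0],44]]'

```text
time: 20.72
tool_pos: [635.0, 221.4, 84.5]
tcp_rot: [-1.573, -0.002, -1.598]
contact_force: [0.1, 0.0, -3.4]
grip_width: 53.4
```

```bash
python3 - <<'E'
from fit import *
plan(638.5,220.4,72.2)
im=viewer.capture('wrist'); cv2.imwrite('pics/w11.png',im)
cm=viewer.camera_model('wrist')
c=im[140:340,150:360]; c=cv2.resize(c,None,fx=3,fy=3,interpolation=cv2.INTER_CUBIC)
cv2.imwrite('pics/w11c.png',np.clip(c.astype(float)*2.5,0,255).astype(np.uint8))
o=bot.get_obs()['tool_pos']
for dy in (-4,-2,0,2): print(dy,proj(cm,circ(o[0],o[1]+dy,o[2]-65.1,27)).min(0))
for y in (217,219,221): print(y,proj(cm,circ(638.3,y,10,34)).min(0),proj(cm,circ(638.3,y,10,34)).max(0))
E
```

```text
t 20.73 tcp [635.  221.4  84.5] rot [-1.573 -0.002 -1.598] F [ 0.1  0.  -3.4] w 53.4
shift tool [0.9 9.3 3.5] turn deg [0.14 0.05 0.1 ] | shift in target frame [0.9 9.3 3.5]
-4 [219.84840418 184.93361594]
-2 [219.67864916 182.37466163]
0 [219.50802229 179.80057044]
2 [219.3365186  177.21123728]
217 [216.58708245 173.09595908] [300.30928737 250.57431754]
219 [216.41527412 170.58552252] [300.36924561 248.49558504]
221 [216.24262637 168.06084189] [300.42939469 246.40550783]
```

View pics/w11c.png

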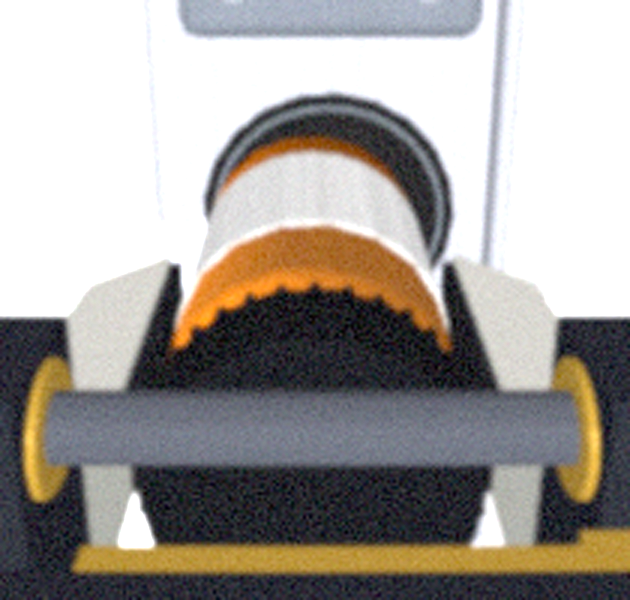

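Emit:
send_rows --moves '[[[0.5,3,4],[0,0,0],44],[[0,3,0],[0,0,0],44],[[0,1,0],[0,0,0],44],[[0,0,0],[0,0,0],44]]'

```text
time: 21.28
tool_pos: [639.9, 220.8, 78.0]
tcp_rot: [-1.571, -0.001, -1.598]
contact_force: [0.9, 0.3, -3.0]
grip_width: 53.5
```

```bash
python3 - <<'E'
from fit import *
plan(639,221,72.2)
E
```

```text
t 21.27 tcp [639.9 220.8  78. ] rot [-1.571e+00 -1.000e-03 -1.598e+00] F [ 0.9  0.3 -3. ] w 53.5
shift tool [-0.2  2.8 -1. ] turn deg [0.04 0.04 0.08] | shift in target frame [-0.2  2.8 -1. ]
```

Lower, release, rise, then on to jar xs over the front.

Emit:
send_rows --moves '[[[0,2,-1],[0,0,0],44],[[0,1,0],[0,0,0],44],[[0,0,0],[0,0,0],44],[[0,0,0],[0,0,0],58],[[0,0,0],[0,0,0],70],[[0,0,0],[0,0,0],76],[[0,0,0],[0,0,0],80],[[0,-20,0],[0,0,0],80],[[0,-35,0],[0,0,0],80],[[0,-35,-10],[0,0,0],80],[[25,-10,-25],[0,0,0],70],[[45,0,-30],[0,0,0],70],[[50,0,-30],[0,0,0],70],[[50,0,-30],[0,0,0],70],[[50,0,-30],[0,0,0],70],[[35,0,-20],[0,0,0],70],[[10,0,0],[0,0,0],70],[[0,0,0],[0,0,0],70]]'

```text
time: 23.52
tool_pos: [453.7, -45.6, 180.6]
tcp_rot: [-1.56, -0.001, -1.597]
contact_force: [0.3, -0.1, 0.3]
grip_width: 70.0
```

```bash
python3 - <<'E'
from fit import *
plan(449.5,-67.5,100)
iw=viewer.capture('wrist'); cm=viewer.camera_model('wrist'); cv2.imwrite('pics/w12.png',iw)
im=viewer.capture('top'); cv2.imwrite('pics/t12.png',im)
n='xs'; s=(449.5,-67.5); b=26
gen=lambda x,y:[np.r_[circ(x,y,H[n],D[n]/2),circ(x,y,H[n]-12,D[n]/2)]]
p=proj(cm,[s[0],s[1],H[n]])[0].astype(int)
print(n,p,fit(iw,cm,gen,s,(p[0]-b,p[1]-b,2*b,2*b)))
c=im[100:200,190:350]
cv2.imwrite('pics/t12c.png',cv2.resize(c,None,fx=5,fy=5,interpolation=cv2.INTER_CUBIC))
E
```

```text
t 23.52 tcp [453.7 -45.6 180.6] rot [-1.560e+00 -1.000e-03 -1.597e+00] F [ 0.3 -0.1  0.3] w 70.0
shift tool [21.9 77.6 -4.4] turn deg [-0.59  0.1   0.08] | shift in target frame [22.  77.6 -3.6]
xs [249 210] (array([450.35526172, -68.46801619]), np.float64(16.053069668512194))
```

View pics/w12.png

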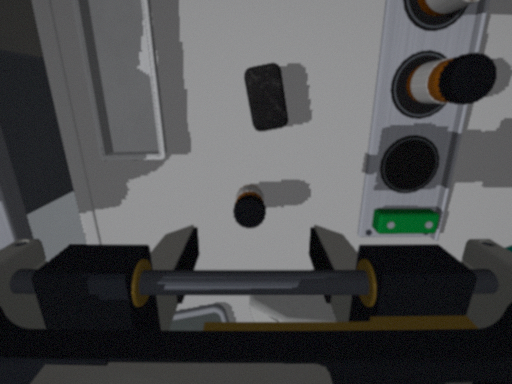

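View pics/t12c.png

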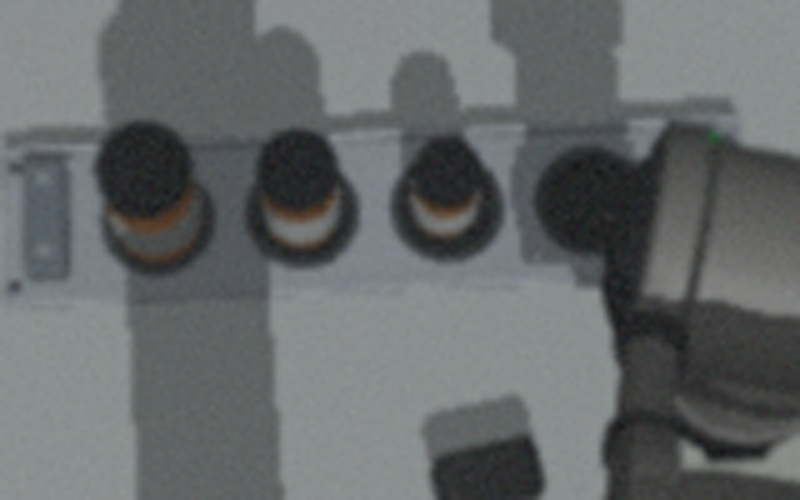

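Emit:
send_rows --moves '[[[20,15,-3],[-0.6,0,0],66],[[2,30,0],[0,0,0],60],[[0,30,0],[0,0,0],60],[[0,25,0],[0,0,0],60],[[0,0,0],[0,0,0],60],[[0,0,0],[0,0,0],60]]'

```text
time: 24.38
tool_pos: [455.2, -61.7, 78.2]
tcp_rot: [-1.568, -0.001, -1.586]
contact_force: [-0.4, -0.5, 0.8]
grip_width: 60.3
```

```bash
python3 - <<'E'
from fit import *
plan(450,-68,33)
E
```

```text
t 24.38 tcp [455.2 -61.7  78.2] rot [-1.568e+00 -1.000e-03 -1.586e+00] F [-0.4 -0.5  0.8] w 60.3
shift tool [ 6.3 42.2 -5.2] turn deg [-0.15  0.77  0.06] | shift in target frame [ 6.5 42.2 -5. ]
```

Emit:
send_rows --moves '[[[6,0,-5],[0,0.8,0],60],[[0,15,0],[0,0,0],60],[[0,15,0],[0,0,0],60],[[0,8,0],[0,0,0],60],[[0,0,0],[0,0,0],60]]'

```text
time: 25.0
tool_pos: [452.4, -69.3, 43.6]
tcp_rot: [-1.56, -0.004, -1.601]
contact_force: [0.1, 1.0, -0.5]
grip_width: 59.5
```

```bash
python3 - <<'E'
from fit import *
plan(450,-68,33)
E
```

```text
t 25.0 tcp [452.4 -69.3  43.6] rot [-1.56  -0.004 -1.601] F [ 0.1  1.  -0.5] w 59.5
shift tool [-1.2  7.6 -2.5] turn deg [-0.64 -0.12  0.21] | shift in target frame [-1.2  7.6 -2.5]
```

Emit:
send_rows --moves '[[[-1,5,-2],[-0.6,-0.1,0.2],60],[[0,2,0],[0,0,0],54],[[0,0,0],[0,0,0],42],[[0,0,0],[0,0,0],34],[[0,0,0],[0,0,0],24],[[0,0,0],[0,0,0],24],[[0,0,0],[0,0,0],24],[[0,0,0],[0,0,0],24]]'

```text
time: 26.0
tool_pos: [451.1, -68.4, 37.4]
tcp_rot: [-1.569, -0.001, -1.599]
contact_force: [0.8, 0.0, -0.7]
grip_width: 33.3
```

```bash
python3 - <<'E'
from fit import *
plan(632,-33.5,95)
E
```

```text
t 26.0 tcp [451.1 -68.4  37.4] rot [-1.569e+00 -1.000e-03 -1.599e+00] F [ 0.8  0.  -0.7] w 33.3
shift tool [-40.  -60.2 180. ] turn deg [-0.12 -0.02  0.04] | shift in target frame [-40.  -60.6 179.9]
```

Emit:
send_rows --moves '[[[0,-15,0],[0,0,0],24],[[0,-30,0],[0,0,0],24],[[-5,-15,15],[0,0,0],24],[[-8,0,35],[0,0,0],24],[[-8,0,35],[0,0,0],24],[[-8,0,35],[0,0,0],24],[[-8,0,35],[0,0,0],24],[[-3,0,22],[0,0,0],24],[[0,0,0],[0,0,0],24],[[0,0,0],[0,0,0],24]]'

```text
time: 27.25
tool_pos: [631.7, -32.0, 97.8]
tcp_rot: [-1.573, 0.0, -1.6]
contact_force: [0.2, 0.4, -0.3]
grip_width: 33.7
```

```bash
python3 - <<'E'
from fit import *
plan(632,-33.5,52)
E
```

```text
t 27.25 tcp [631.7 -32.   97.8] rot [-1.573  0.    -1.6  ] F [ 0.2  0.4 -0.3] w 33.7
shift tool [ 1.5 42.8  0.4] turn deg [ 0.14 -0.06 -0.01] | shift in target frame [ 1.5 42.8  0.3]
```

Emit:
send_rows --moves '[[[1,15,0],[0,0,0],24],[[0,18,0],[0,0,0],24],[[0,8,0],[0,0,0],24],[[0,0,0],[0,0,0],24],[[0,0,0],[0,0,0],24]]'

```text
time: 27.88
tool_pos: [628.4, -33.8, 54.2]
tcp_rot: [-1.576, 0.0, -1.601]
contact_force: [1.1, 0.3, -0.4]
grip_width: 33.3
```

```bash
python3 - <<'E'
from fit import *
plan(632.5,-33.5,44.5)
im=viewer.capture('wrist'); cv2.imwrite('pics/w13.png',im)
cm=viewer.camera_model('wrist')
c=im[140:340,150:360]; c=cv2.resize(c,None,fx=3,fy=3,interpolation=cv2.INTER_CUBIC)
cv2.imwrite('pics/w13c.png',np.clip(c.astype(float)*2.5,0,255).astype(np.uint8))
o=bot.get_obs()['tool_pos']
for dy in (-4,-2,0,2): print(dy,proj(cm,circ(o[0],o[1]+dy,o[2]-37.4,17)).min(0))
for y in (-37,-35,-33): print(y,proj(cm,circ(631.5,y,10,34)).min(0),proj(cm,circ(631.5,y,10,34)).max(0))
E
```

```text
t 27.88 tcp [628.4 -33.8  54.2] rot [-1.576  0.    -1.601] F [ 1.1  0.3 -0.4] w 33.3
shift tool [-0.4  6.7  4.1] turn deg [ 0.31 -0.14 -0.03] | shift in target frame [-0.4  6.7  4.1]
-4 [230.00383999 211.42284657]
-2 [229.83501973 208.63169107]
0 [229.66518374 205.82173499]
2 [229.49432498 202.99282635]
-37 [211.07326766 182.78605795] [307.10701003 270.11998002]
-35 [210.84995547 179.91518537] [307.18859589 267.80953995]
-33 [210.62538952 177.02548354] [307.27049388 265.48464215]
```

View pics/w13c.png

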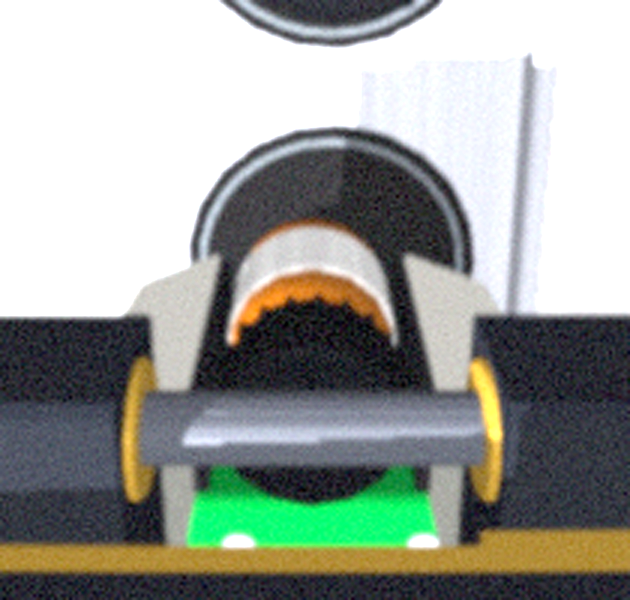

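```bash
python3 - <<'E'
from fit import *
im=cv2.imread('pics/t12.png'); ct=viewer.camera_model('top')
print('pads')
# colour mask amber+white band: fit whole visible jar body (cap excluded): use saturation/brightness vs black pad
for n,pad in dict(l=(638.2,220.2),m=(635.9,135.3),s=(633.5,50.1)).items():
    d=D[n]/2; h=H[n]+10
    c0=proj(ct,[pad[0],pad[1],10])[0]
    # brightness rows below cap: measure lateral profile of bright blob
    u,v=c0.round().astype(int); W=im[v-14:v+15,u-15:u+16].astype(float).mean(2)
    m=(W>62).astype(np.uint8)
    nn,lab,st,ce=cv2.connectedComponentsWithStats(m,connectivity=4)
    ks=[k for k in range(1,nn) if st[k][0]>0 and st[k][1]>0 and st[k][0]+st[k][2]<31 and st[k][1]+st[k][3]<29 and st[k][4]>8]
    for k in ks:
        L,B=st[k][0]+u-15,st[k][1]+st[k][3]-1+v-14; Rr=L+st[k][2]-1
        print(n,'blob cols',L,Rr,'mid',(L+Rr)/2,'bottom',B,'area',st[k][4])
    for y in (-3,0,3):
        b=proj(ct,circ(pad[0],pad[1]+y,10+h*.4,d)); bb=proj(ct,circ(pad[0],pad[1]+y,14,d))
        print('   dy',y,'mid',((b.min(0)+b.max(0))/2).round(1)[0],'base bottom',bb.max(0)[1].round(1))
E
```

```text
pads
   dy -3 mid 220.7 base bottom 151.9
   dy 0 mid 219.6 base bottom 152.0
   dy 3 mid 218.6 base bottom 152.1
m blob cols 243 257 mid 250.0 bottom 149 area 93
   dy -3 mid 250.7 base bottom 149.3
   dy 0 mid 249.6 base bottom 149.4
   dy 3 mid 248.6 base bottom 149.4
s blob cols 272 285 mid 278.5 bottom 146 area 72
   dy -3 mid 280.5 base bottom 147.1
   dy 0 mid 279.5 base bottom 147.1
   dy 3 mid 278.4 base bottom 147.2
```

Emit:
send_rows --moves '[[[-2,2,3.3],[0.3,0,0],24],[[0,2,0],[0,0,0],24],[[0,0,0],[0,0,0],24],[[0,0,0],[0,0,0],24]]'

```text
time: 28.42
tool_pos: [632.7, -31.7, 51.1]
tcp_rot: [-1.568, 0.0, -1.601]
contact_force: [0.0, 0.3, -0.0]
grip_width: 33.5
```

```bash
python3 - <<'E'
from fit import *
plan(632,-32,44.5)
im=viewer.capture('wrist'); cv2.imwrite('pics/w14.png',im)
c=im[140:340,150:360]; c=cv2.resize(c,None,fx=3,fy=3,interpolation=cv2.INTER_CUBIC)
cv2.imwrite('pics/w14c.png',np.clip(c.astype(float)*2.5,0,255).astype(np.uint8))
cm=viewer.camera_model('wrist')
o=bot.get_obs()['tool_pos']
for dy in (-6,-4,-2,0,2): print(dy,proj(cm,circ(o[0],o[1]+dy,o[2]-37.4,17)).min(0))
for y in (-37,-35,-33): print(y,proj(cm,circ(631.5,y,10,34)).min(0),proj(cm,circ(631.5,y,10,34)).max(0))
E
```

```text
t 28.43 tcp [632.7 -31.7  51.1] rot [-1.568  0.    -1.601] F [ 0.   0.3 -0. ] w 33.5
shift tool [ 0.3  3.6 -0.7] turn deg [-0.14 -0.12 -0.01] | shift in target frame [ 0.3  3.6 -0.7]
-6 [229.72508778 214.13691062]
-4 [229.556152   211.36464969]
-2 [229.38619956 208.57371129]
0 [229.21522337 205.76394386]
2 [229.04321631 202.93519482]
-37 [204.05955647 187.28434488] [301.22219582 275.10195443]
-35 [203.81080847 184.39224149] [301.28689064 272.78282263]
-33 [203.56064919 181.48083271] [301.35181707 270.44895058]
```

View pics/w14c.png

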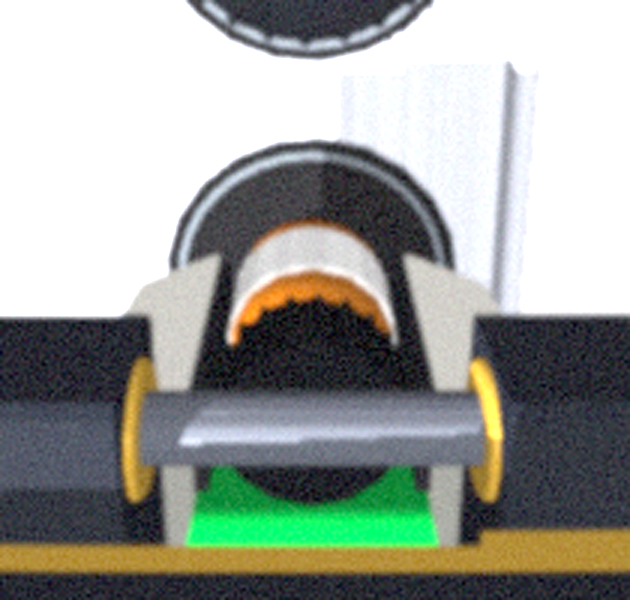

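Emit:
send_rows --moves '[[[0,2,0],[0,0,0],24],[[0,1.5,-0.3],[0,0,0],24],[[0,0.5,0],[0,0,0],24],[[0,0,0],[0,0,0],24]]'

```text
time: 28.98
tool_pos: [632.5, -31.8, 47.5]
tcp_rot: [-1.568, 0.0, -1.601]
contact_force: [-0.5, 0.4, 0.1]
grip_width: 33.4
```

```bash
python3 - <<'E'
from fit import *
plan(632.5,-32,44.4)
E
```

```text
t 28.98 tcp [632.5 -31.8  47.5] rot [-1.568  0.    -1.601] F [-0.5  0.4  0.1] w 33.4
shift tool [0.2 0.1 0. ] turn deg [-0.16 -0.13 -0.01] | shift in target frame [0.2 0.1 0. ]
```

Release, rise, and retreat towards the front/left so that both cameras see the row.

Emit:
send_rows --moves '[[[0,0,0],[0,0,0],36],[[0,0,0],[0,0,0],48],[[0,0,0],[0,0,0],56],[[0,0,0],[0,0,0],60],[[0,-20,0],[0,0,0],60],[[0,-40,0],[0,0,0],60],[[0,-45,-10],[0,0,0],60],[[0,-45,-30],[0,0,0],60],[[0,0,-50],[0,0,0],60],[[0,0,-50],[0,0,0],60],[[30,0,-50],[0,0,0],60],[[50,0,-20],[0,0,0],60],[[50,0,0],[0,0,0],60],[[50,0,0],[0,0,0],60],[[50,0,0],[0,0,0],60],[[0,0,0],[0,0,0],60]]'

```text
time: 30.98
tool_pos: [409.1, -261.1, 202.7]
tcp_rot: [-1.562, -0.003, -1.599]
contact_force: [-0.8, 0.2, 0.1]
grip_width: 60.4
```

```bash
python3 - <<'E'
from fit import *
plan(632.5,-32,44.4)
im=viewer.capture('top'); cv2.imwrite('pics/t15.png',im)
c=im[110:170,190:350]
cv2.imwrite('pics/t15c.png',np.clip(cv2.resize(c,None,fx=5,fy=5,interpolation=cv2.INTER_CUBIC)*1.6,0,255).astype(np.uint8))
im=viewer.capture('side'); cv2.imwrite('pics/s15.png',im)
c=im[130:280,210:410]
cv2.imwrite('pics/s15c.png',np.clip(cv2.resize(c,None,fx=4,fy=4,interpolation=cv2.INTER_CUBIC)*1.3,0,255).astype(np.uint8))
E
```

```text
t 30.98 tcp [ 409.1 -261.1  202.7] rot [-1.562 -0.003 -1.599] F [-0.8  0.2  0.1] w 60.4
shift tool [-235.8  156.5  215.5] turn deg [-0.5   0.01  0.17] | shift in target frame [-235.3  155.3  216.8]
```

View pics/t15c.png

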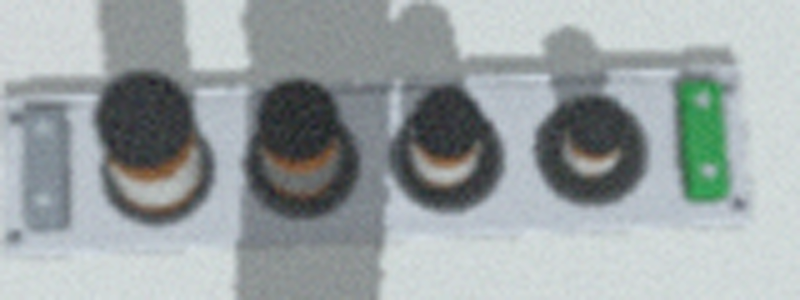

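View pics/s15c.png

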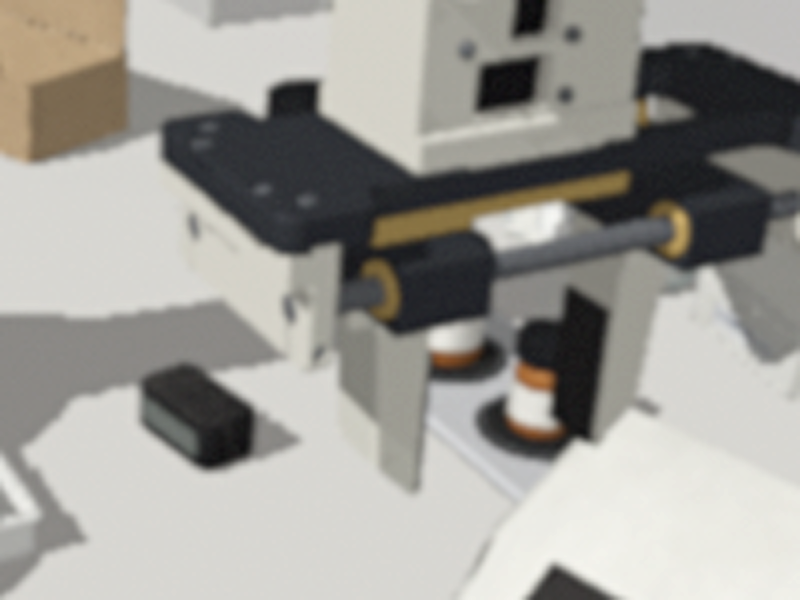

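```bash
cat > cres.py <<'E'
from fit import *
def cres(im,ct,n,pad,r=29):
    d=D[n]/2; h=H[n]+10
    q=proj(ct,circ(pad[0],pad[1],10,34)); u0,v0=np.floor(q.min(0)).astype(int)-1; u1,v1=np.ceil(q.max(0)).astype(int)+2
    box=(u0,v0,u1-u0,v1-v0); g=im.astype(float).mean(2)[v0:v1,u0:u1]
    inn=soft(ct,[proj(ct,circ(pad[0],pad[1],10,r))],box)>.95
    def model(p):
        x,y,c=p
        cap=soft(ct,[proj(ct,np.r_[circ(x,y,h,d),circ(x,y,h-c,d)])],box)
        body=soft(ct,[proj(ct,np.r_[circ(x,y,h-c,d),circ(x,y,12,d)])],box)
        return np.clip(body-cap,0,1)
    def cost(p):
        m=model(p)[inn]; A=np.c_[m,np.ones_like(m)]; G=g[inn]
        r=A@np.linalg.lstsq(A,G,rcond=None)[0]-G; return np.sqrt((r**2).mean())
    best=None
    for c in (12,16,20):
        x0=np.array([pad[0],pad[1],c])
        b=minimize(cost,x0,method='Nelder-Mead',options=dict(initial_simplex=[x0,x0+[3,0,0],x0+[0,3,0],x0+[0,0,3]],xatol=.05))
        if best is None or b.fun<best.fun: best=b
    return best.x,best.fun
PADS=dict(l=(638.2,220.2),m=(635.9,135.3),s=(633.5,50.1),xs=(631.4,-34.6))
def padfit(im,ct,s):
    p=proj(ct,[s[0],s[1],10])[0].astype(int); r=17
E
python3 - <<'E'
from cres import *
im=cv2.imread('pics/t15.png'); ct=viewer.camera_model('top')
for n,p in PADS.items():
    x,f=cres(im,ct,n,p); print(n,'off',(x[:2]-p).round(1),'cap',x[2].round(1),f.round(1))
E
```

```text
l off [3.7 0.3] cap 41.7 6.5
m off [2.7 0.6] cap 21.5 3.4
s off [2.7 1.6] cap 28.1 4.9
xs off [ 1.6 -0.2] cap 23.4 5.1
```

Emit:
send_rows --moves '[[[0,-45,0],[0,0,0],60],[[0,-50,0],[0,0,0],60],[[0,-50,0],[0,0,0],60],[[0,-50,0],[0,0,0],60],[[0,-50,0],[0,0,0],60],[[0,-30,0],[0,0,0],60],[[0,0,0],[0,0,0],60]]'

```text
time: 31.95
tool_pos: [407.4, -245.4, 485.6]
tcp_rot: [-1.566, 0.004, -1.582]
contact_force: [0.1, 0.2, -0.4]
grip_width: 59.9
```

```bash
python3 - <<'E'
from fit import *
im=viewer.capture('side'); cv2.imwrite('pics/s16.png',im); cs=viewer.camera_model('side')
c=im[130:260,220:400].copy()
cv2.imwrite('pics/s16c.png',np.clip(cv2.resize(c,None,fx=4.4,fy=4.4,interpolation=cv2.INTER_CUBIC).astype(float)*1.4,0,255).astype(np.uint8))
print(bot.get_obs()['tool_pos'])
E
```

```text
[ 407.29243282 -245.31055481  484.29421552]
```

View pics/s16c.png

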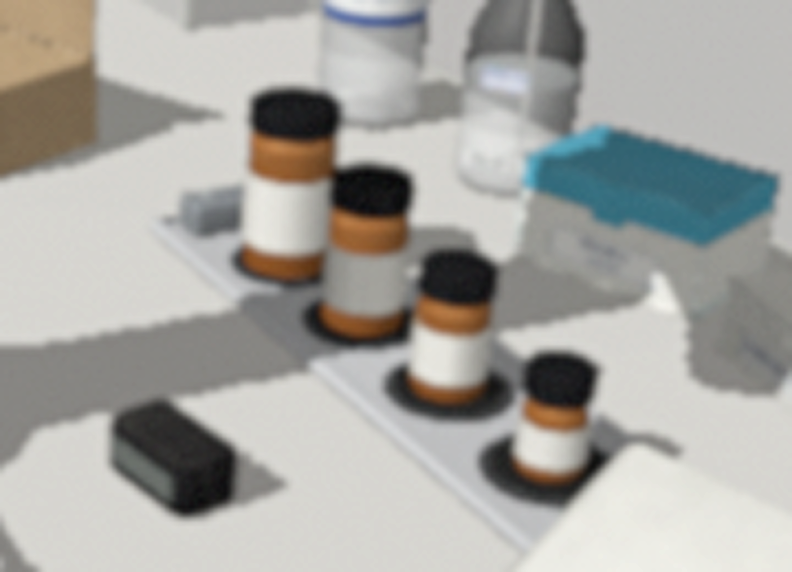

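```bash
python3 -c "
from plant import bot
print(bot.close_job())"
```

```text
the job is handed in; nothing more can be done
None
```

I placed the four jars upright on the pads in size order and handed the job in at about 32 s of the 86 s allowed. The smallest, jar_xs, is on pad 4 next to the green block, then jar_s on pad 3, jar_m on pad 2 and jar_l on pad 1. The closing side picture shows all four standing and the gripper raised clear. The code reader and the blue jar were never handled.

- **Along the row:** the last top-camera fit put every jar within 1.6 mm of its pad centre.
- **Across the row:** the same fit gave offsets of +1.6 to +3.7 mm. I think these are too large, because it also returned cap heights that cannot be right. The wrist views before release showed at most about 1 mm for jar_xs. For jar_m and jar_l they showed 4–5 mm, which I corrected without looking again. The side view shows no jar more than about 3 mm off.
- **Where the cameras disagreed:** they differed by up to about 5 mm on where the jars stood before pickup, so I corrected each one against its pad edge before releasing it. An earlier top-camera reading had put jar_s about 2.8 mm off along the row. I left it there, since the final fit gave 1.6 mm.

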